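# Closing up: pack the ink pad and gift cards into the till drawer

## Robot

A 6-joint arm with a two-finger parallel gripper is mounted at the origin on a cart in front of the work surface, level with it; the furniture and walls round the work are solid. World frame = base frame: x ahead of the robot, y to its left, z up, the work surface at z = 0. Lengths are in mm, angles in rad, forces in N, time in s.
With the tool pointing down it reaches from about 325 to 775 mm from the base axis. Payload 5.5 kg.
Tool frame: the origin (TCP) lies at the very end of the fingers, on their centre line; the grasp point (between the pads) lies 19 mm behind it (arm.pinch_z is the distance from the TCP to the grasp point, in mm); z points along the fingers, y is the direction in which the jaws open and shut (so a half turn about z gives the same grasp; the last joint's range is limited). The gripper opens to 85 mm and grips with 20 to 120 N. Pads are 22 mm wide; open, the fingers measure 114 mm over their backs; the gripper's body (76 mm by 85 mm) begins 54 mm behind the grasp point. The pads swing forward as they close: fully open they stand 13 mm farther back than shut.
Start: joints at [1.141, 0.091, 1.231, -0, 1.82, -0.057], TCP at [218.54, 558.799, 207.075] pointing down, gripper open.
Joint ranges: [-2.87, 2.87], [-0.86, 2.18], [0.17, 2.46], [-1.51, 4.65], [0.06, 2.69], [-2.65, 2.65]. Speed limits (rad/s): [2.57, 2.57, 3.01, 3.14, 3.14, 3.14].

## Interface

Orientations are given as a rotation vector (axis times angle).
In Python, from plant import get_obs, camera, camera_params, job_done, arm gives the robot as it stands.
- The arm moves only by the tool step_arm, never from a script. Its argument "targets" is a list of rows, each a list of 5 numbers: the shift along the tool's x, y, z in cm, then the turn about the tool's z in rad, then the opening in per cent of the stroke, from 0 (shut) to 100 (fully open). In form: [[dx, dy, dz, yaw, claw], ...]. A call has 1 to 12 rows; each row shifts and turns the commanded pose from where the row before left it, along the tool's axes as they then stand; what a row does not reach is not made up. A row lasts 1/8 s, in which the tool goes at most 62.5 mm and 10.7 degrees, less where a joint would pass 70% of its speed; a pose out of reach is approached as far as the arm can. A call with a gripper value outside its range is refused whole. The fingers move at their own pace and stop on an object; "squeeze" is the grip in N (left out, the last holds). Time passes only in rows, so rows that do not move let the fingers close. It gives the time, the measured TCP pose, the force and the opening at its end, in the units of the state.
- get_obs(): the state, without advancing time (a new reading comes with each control period).
- camera(name): name is "scene" or "top" or "wrist"; returns the picture (480x640x3 uint8, red, green, blue); there is no depth.
- camera_params(name): a dict with "vfov" (degrees; the focal length in pixels is half the picture's height over the tangent of half this angle, whatever the lens; pixels are square), "cx", "cy" (the principal point, pixels), "D" ([k1, k2, p1, p2, k3] as OpenCV has them; the pictures are not rectified), "R" (3x3) and "t" (3): a world point X has camera coordinates R X + t; the wrist camera has in their place "T_tool_cam" (4x4, takes a point from camera to tool coordinates, whose origin is the TCP and whose axes are the flange's). Camera axes: x right, y down, z forward; pixel columns grow to the right and rows downward; lengths in mm; the calibration is good to about 2 mm. A picture is of the moment at which its call begins: read the wrist's pose just before it. camera_params takes no time and is no camera call.
- job_done(): hands the job in, once; it reports no verdict.
The state is a dict: "clock": time; "joint_positions": joint angles; "joint_velocities": joint speeds; "tau": joint torques, N m; "position": TCP position; "ee_rot": TCP orientation; "ft_force": force on the tool from outside, world axes, zero at the start; "moment": the same for the moment, N m; "width": finger opening in mm.
Only numpy, scipy, OpenCV 4.12 (cv2) and the standard library are available. Lean on these libraries where they do the work, as an engineer would, in place of code of your own. Each camera call takes 0.05 s, during which the arm holds its last target. There are 200 camera calls.

## Task

Press the release button on top of the till so that its spring drawer comes out. Lay the ink pad flat in the large compartment, long side along the drawer front, and push it right home into the front left corner; then lay the pack of gift cards beside it, long side along the front too, and push it snug against the ink pad and the drawer front (the compartment only just takes the two side by side). Finally push the drawer gently shut until it catches, without the two sliding out of place, and leave the other things on the counter where they are.

Things in the scene. Friction and masses are not known exactly. Their poses are not given: they have to be found in the camera images.
- till: Dark steel till (cash drawer) standing on the counter, 260 wide (y) x 180 deep (x) x 70 high, fixed there. Origin: centre of its underside, on the counter; x axis points to its back, y to its left (as the robot sees it), z up. Its drawer has no handle and comes out along the till's own -x. A bulldog clip with receipts lies fixed on the left of its top. The room's wall stands close on the till's right.
- release_top (a point): Centre of the top of the round metal release button, 21 diameter, in the middle of the till's top near its front, 10 above it. Pressing it straight down about 5 (stop at 7, about 2.5 N) lets the drawer go; the drawer's spring then pushes it fully out in about a second.
- till_drawer (a joint): Drawer travel in m: 0 shut and latched, 0.150 fully out against its stop. The spring pushes it outward with about 3 N when shut and 1 N when out. To shut it, push its front in until it stops (about 4 mm past 0, at -0.004); the last 20 mm take up to about 8 N, as the latch rides over its catch; it then catches by itself and holds it between 0 and 0.002.
- drawer_face (a point): Middle of the outer face of the drawer's front plate, which is 256 wide, 12 thick and reaches from 29 below to 29 above this point; moves with the drawer, axes as the till's.
- corner (a point): Front left inner corner of the drawer's large compartment, on its floor (14 above the counter); moves with the drawer, axes as the till's, so the compartment lies at +x, -y: 140 long (x), 176 wide (y). Left and rear walls 31 high, divider on its right 25, drawer front (-x side) 50. Right of the divider: coin cups 56 wide; over its front end a strike plate sticks 26 out from the drawer front, 46 up.
- ink_pad: Flat closed tin ink pad, blue, 56 (x) x 80 (y) x 17 high. Origin: centre of its underside. In the corner its centre is 28 behind the drawer front and 40 right of the left wall.
- card_pack: Banded pack of gift cards, cream, 82 (x) x 52 (y) x 16 high (printed band a little larger). Origin: centre of its underside. Its long axis is its x. Packed against the ink pad its centre is 26 behind the drawer front and 121 right of the left wall.
- drink_dispenser: Large round glass drink dispenser in a wooden tray behind the middle of the counter; fixed, keep clear of it. About 190 diameter and 428 high, with a tap that reaches 114 from its origin to -x; the tray (230 x 384, rim 50 high) has its front rim 119 to -x of the origin and its right end 163 to -y. Origin: under its middle.
- counter_sign: Upright counter sign, 185 wide (y), 225 high; fixed, keep clear of it. Origin: centre of its underside.
- service_bell: Metal desk bell, 84 diameter, 58 high; bystander. Origin: centre of its underside.
- rubber_stamp: Rubber stamp with a turned handle, foot 26 x 38, 70 high, standing; bystander. Origin: centre of its underside.
- coaster_stack: Stack of round cork coasters, 70 diameter, 19 high; bystander. Origin: centre of its underside.
- stapler: Desk stapler, 36 x 135 x 42; bystander. Origin: centre of its underside.
- tape_1: Roll of tape lying flat, 96 diameter, 25 high; bystander. Origin: centre of its underside.
Mind the look-alikes: they are no part of the job. There is more than one size of the ink_pad; the one meant has the size given above.

How it is judged (in metres and radians):
On the way, in this order (a step that is already met when the one before it is completed fails the run):
1. the release button is pressed and the drawer has come out at least 140 mm (value of joint till_drawer above 0.14 m), for 0.2 s.
2. the ink pad lies flat in the front left corner, long side along the front, within 4 mm of the front and of the left wall, the drawer still out (x of ink_pad in the frame of corner between 0.02 and 0.032 m and y of ink_pad in the frame of corner between -0.0445 and -0.036 m and z of ink_pad in the frame of corner between -0.004 and 0.005 m and angle between the y axis of ink_pad and the y axis of corner, either way round below 0.07 rad and angle between ink_pad's own z axis and vertical below 0.06 rad and value of joint till_drawer above 0.1 m), for 0.2 s.
3. the card pack lies flat beside it, long side along the front, within 4.5 mm of the drawer front and about 5 mm of the ink pad, which is still in its corner (all of step 2 and x of card_pack in the frame of corner between 0.02 and 0.0305 m and y of card_pack in the frame of corner between -0.1265 and -0.118 m and z of card_pack in the frame of corner between -0.004 and 0.005 m and angle between the x axis of card_pack and the y axis of corner, either way round below 0.07 rad and angle between card_pack's own z axis and vertical below 0.06 rad), for 0.2 s.
At the end, for the whole second after the job is handed in: Drawer shut, latched (joint below 0.004) and at rest; in it, flat and at rest, long sides along the front within 0.07 rad: the ink pad within 8 mm of the front and 4.5 mm of the left wall, the card pack within 8 mm of the front and about 5 mm of the ink pad (x of ink_pad in the frame of corner between 0.02 and 0.036 m and y of ink_pad in the frame of corner between -0.0445 and -0.036 m and z of ink_pad in the frame of corner between -0.004 and 0.005 m and angle between the y axis of ink_pad and the y axis of corner, either way round below 0.07 rad and angle between each of ink_pad, card_pack's own z axis and vertical below 0.06 rad and x of card_pack in the frame of corner between 0.02 and 0.0345 m and y of card_pack in the frame of corner between -0.1265 and -0.118 m and z of card_pack in the frame of corner between -0.004 and 0.005 m and angle between the x axis of card_pack and the y axis of corner, either way round below 0.07 rad and value of joint till_drawer between -0.0045 and 0.004 m and velocity of joint till_drawer below 0.01 m/s and linear speed of each of ink_pad, card_pack below 0.01 m/s); the robot touches nothing.
It fails at once if a bystander (bell, stamp, coasters, stapler, tape) is moved more than 30 mm (distance of any of service_bell, rubber_stamp, coaster_stack, stapler, tape_1 from where it was at the start of the episode above 0.03 m).
It also fails if it takes over 72 s, if anything falls off the work surface, if the arm or the gripper's body presses on something with over 40 N, if the wrist force passes 120 N, or if a joint passes its speed limit or range.

## Working session

There is one attempt and no reset: what is moved stays moved. The work goes in short steps, Python scripts to look and compute and a tool call to move; the robot and the scene stay as the last step left them, time stands still between calls to the robot, and variables do not carry over. Pictures are saved under pics/ and viewed, about 8 in all and at most 12, crops included, and the job is handed in when it is done.

Besides the shell and the picture viewer there is one more tool, called after "Request:" in YAML: its name, and indented under it one key for each argument. step_arm: Moves the arm, as the interface text tells. Its arguments: {"type":"object","properties":{"targets":{"type":"array"},"squeeze":{"type":"number"}},"required":["targets"]}

```bash
mkdir -p pics
cat > h.py <<'E'
import numpy as np, cv2
from plant import get_obs, camera, camera_params, job_done, arm
from scipy.spatial.transform import Rotation as Ro
def grab(name,fn):
    o=get_obs(); im=camera(name); cv2.imwrite('pics/'+fn,im[:,:,::-1]); return o,im
def K(p):
    f=240/np.tan(np.radians(p['vfov'])/2); return np.array([[f,0,p['cx']],[0,f,p['cy']],[0,0,1.]])
def pose(name,o=None):
    p=camera_params(name)
    if name!='wrist': R=np.array(p['R']);t=np.array(p['t']); return p,R,t
    T=np.array(p['T_tool_cam']); W=np.eye(4); W[:3,:3]=Ro.from_rotvec(o['ee_rot']).as_matrix(); W[:3,3]=o['position']
    M=np.linalg.inv(W@T); return p,M[:3,:3],M[:3,3]
def ray(name,uv,z,o=None):
    p,R,t=pose(name,o); uv=np.array(uv,float).reshape(-1,1,2)
    n=cv2.undistortPoints(uv,K(p),np.array(p['D'],float)).reshape(-1,2)
    d=np.c_[n,np.ones(len(n))]@R; c=-R.T@t
    return c+d*((z-c[2])/d[:,2])[:,None]
def proj(name,X,o=None):
    p,R,t=pose(name,o)
    return cv2.projectPoints(np.array(X,float).reshape(-1,1,3),cv2.Rodrigues(R)[0],t,K(p),np.array(p['D'],float))[0].reshape(-1,2)
E
python3 - <<'E'
from h import *
o,_=grab('scene','s1.png');grab('top','t1.png')
print(o)
for n in('scene','top','wrist'):print(n,camera_params(n))
print([a for a in dir(arm) if a[0]!='_'])
E
```

```text
{'clock': 0.0, 'joint_positions': array([ 1.14129663e+00,  9.18171257e-02,  1.23190563e+00, -9.02086242e-06,
        1.81985038e+00, -5.66930135e-02]), 'joint_velocities': array([-0.00022453,  0.00089539,  0.00020124,  0.00141199,  0.00087746,
        0.00166218]), 'tau': array([ 3.12408674e-04, -4.58747256e+01, -4.18016016e+01, -1.14283819e-04,
        1.21261098e-02,  4.14756153e-05]), 'position': array([218.39029956, 558.45990674, 205.96478886]), 'ee_rot': array([-5.82134378e-01, -3.08670910e+00,  3.02231876e-03]), 'ft_force': array([1.18534673, 0.65539428, 0.25712113]), 'moment': array([ 0.01056358,  0.03683707, -0.03238719]), 'width': 85.32743094235418}
scene {'vfov': 48.06265039213375, 'cx': 317.6881005322897, 'cy': 232.25672355135538, 'D': array([-0.11902149,  0.        ,  0.        ,  0.        ,  0.        ]), 'R': array([[ 0.54569581, -0.83768626,  0.02231176],
       [-0.49098054, -0.34119055, -0.80157789],
       [ 0.67908335,  0.42646306, -0.5974739 ]]), 't': array([-195.43342476,  352.86511837,  965.84254442])}
top {'vfov': 51.14319224310466, 'cx': 324.98085667977824, '
[... 154 characters left out ...]
],
       [-0.87963449,  0.11421474, -0.46173385],
       [ 0.4558122 , -0.07501541, -0.8869092 ]]), 't': array([ 196.3041806 ,  515.64538867, 1330.86222785])}
wrist {'vfov': 60.27460216929762, 'cx': 318.01313605918284, 'cy': 240.309262599135, 'D': array([0.02784665, 0.        , 0.        , 0.        , 0.        ]), 'T_tool_cam': array([[ 4.31950652e-04, -9.53614490e-01, -3.01030262e-01,
         7.74390127e+01],
       [ 9.99999870e-01,  4.93200448e-04, -1.27470562e-04,
        -2.38349887e-01],
       [ 2.70026035e-04, -3.01030168e-01,  9.53614579e-01,
        -1.65244542e+02],
       [ 0.00000000e+00,  0.00000000e+00,  0.00000000e+00,
         1.00000000e+00]])}
['MotionError', 'pinch_z']
```

View pics/s1.png

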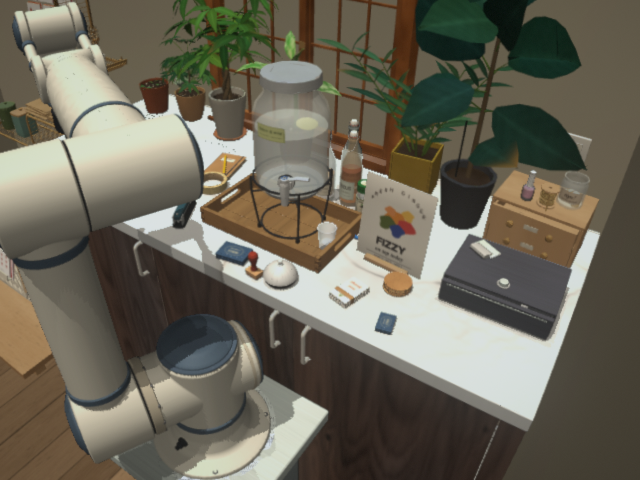

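View pics/t1.png

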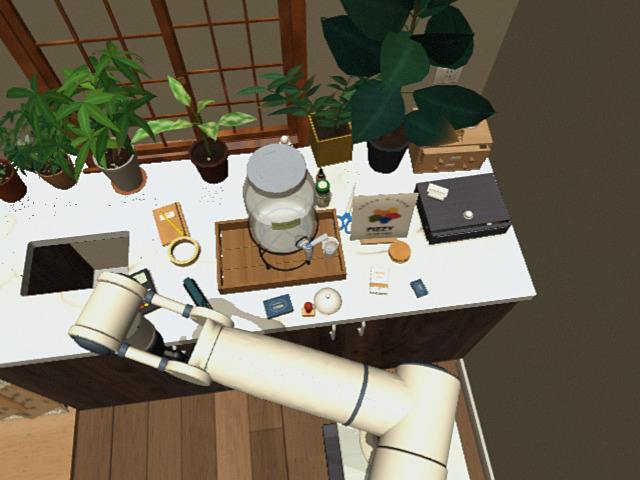

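Scene: till at right (scene 505,285; top 463,208), button at top (468,215), two blue pads at top (278,306, larger) and (419,288, smaller), card pack at top (379,281), coasters (400,251). I'll measure by masks.

Run:
```python
from h import *
im=cv2.imread('pics/t1.png')
hsv=cv2.cvtColor(im,cv2.COLOR_BGR2HSV)
m=cv2.inRange(hsv,(95,90,30),(125,255,200))
cs,_=cv2.findContours(m,cv2.RETR_EXTERNAL,cv2.CHAIN_APPROX_NONE)
for c in cs:
    if cv2.contourArea(c)<80: continue
    u=c.reshape(-1,2).mean(0)
    if not(250<u[0]<450 and 270<u[1]<330): continue
    P=ray('top',c.reshape(-1,2),14)[:,:2].astype(np.float32)
    print('blue',u,cv2.minAreaRect(P))
pts={'button':((468,215),80),'card':((379,281),14),'bell':((328,300),30),'coaster':((400,251),19)}
for k,(u,z) in pts.items(): print(k,ray('top',u,z))
for n,u in {'TL':(416,181),'TR':(492,174),'BR':(508,234),'BL':(427,242)}.items(): print(n,ray('top',u,70 if n!='x' else 0))
c=im[150:330,250:550]; cv2.imwrite('pics/c1.png',cv2.resize(c,None,fx=2.66,fy=2.66,interpolation=cv2.INTER_CUBIC))
```

```text
blue [277.7721519  305.73417722] ((403.21282958984375, 283.4855651855469), (54.68320083618164, 74.59046936035156), 10.485302925109863)
blue [418.53333333 287.75555556] ((405.2271728515625, -142.77932739257812), (49.62284851074219, 33.848976135253906), 13.888529777526855)
button [[ 597.85469179 -331.24803391   80.        ]]
card [[441.96471549 -27.78001127  14.        ]]
bell [[395.42602586 135.36374749  30.        ]]
coaster [[ 531.24271863 -110.71843973   19.        ]]
TL [[ 749.4625937  -201.56566625   70.        ]]
TR [[ 745.03709472 -455.68994051   70.        ]]
BR [[ 521.55667775 -439.98785666   70.        ]]
BL [[ 526.59912453 -185.86318067   70.        ]]
```

View pics/c1.png

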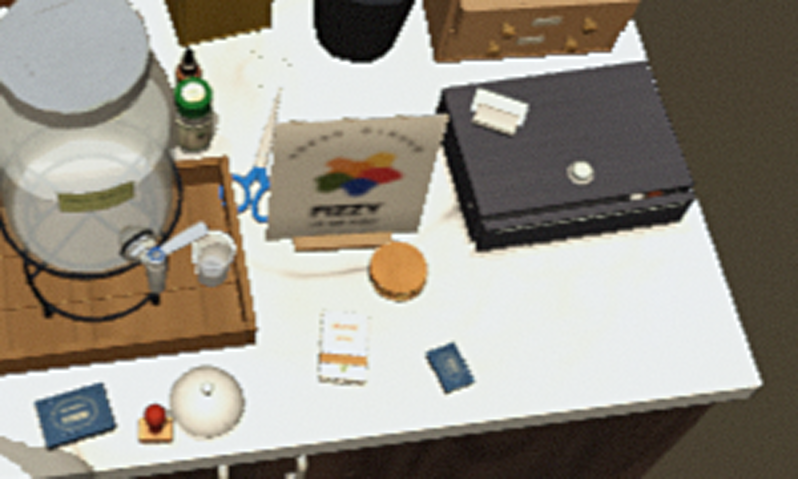

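```bash
cat >> h.py <<'E'
def go(x,y,z,az=None,o=None):
    """deltas in the tool frame as it stands (cm), then the turn (rad)"""
    o=o or get_obs(); R=Ro.from_rotvec(o['ee_rot']).as_matrix()
    d=R.T@(np.array([x,y,z])-o['position'])/10
    a=np.arctan2(R[1,1],R[0,1]); t=0
    if az is not None: t=-((az-a+np.pi/2)%np.pi-np.pi/2)
    print('pos',o['position'].round(1),'az',round(a,3),'q6',o['joint_positions'][5].round(2),'delta cm',d.round(2),'yaw',round(t,3),'w',round(o['width'],1),'F',o['ft_force'].round(1),'t',round(o['clock'],2))
E
python3 - <<'E'
from h import *
L={'FL':(427,230,70),'FR':(509,221.5,70),'BL':(417,184,70),'BR':(494.5,174.5,70),'button':(468,214.5,80),
'card1':(250+320/2.66,150+310/2.66,16),'card2':(250+372/2.66,150+312/2.66,16),'card3':(250+368/2.66,150+382/2.66,16),'card4':(250+318/2.66,150+378/2.66,16),
'trayFR':(346,278,50),'trayFL':(219,291,50),'signBL':(250+295/2.66,150+248/2.66,0),'signBR':(250+393/2.66,150+243/2.66,0),'stamp':(308,314,0),'edgeR':(535,294,0)}
for k,v in L.items(): print(k,ray('top',v[:2],v[2])[0].round(0), np.round(proj('scene',ray('top',v[:2],v[2]))))
go(330,320,250,0.18)
E
```

```text
FL [ 567. -195.   70.] [[440. 269.]]
FR [ 564. -457.   70.] [[551. 315.]]
BL [ 738. -202.   70.] [[468. 234.]]
BR [ 742. -463.   70.] [[572. 271.]]
button [ 600. -332.   80.] [[502. 280.]]
card1 [492. -10.  16.] [[352. 275.]]
card2 [482. -69.  16.] [[371. 287.]]
card3 [397. -48.  16.] [[345. 304.]]
card4 [409.   7.  16.] [[327. 292.]]
trayFR [450.  74.  50.] [[313. 260.]]
trayFL [457. 448.  50.] [[199. 208.]]
signBL [583.   3.   0.] [[365. 258.]]
signBR [ 575. -115.    0.] [[406. 277.]]
stamp [371. 198.   0.] [[252. 275.]]
edgeR [ 343. -494.    0.] [[531. 418.]]
pos [218.4 558.5 206.1] az 1.198 q6 -0.06 delta cm [-19.08 -18.16  -4.36] yaw 1.018 w 85.2 F [-0.  -0.2 -0.4] t 0.1
```

```bash
python3 -c "
from h import *
go(398,283,220,0.18)"
```

```text
pos [218.4 558.5 206.1] az 1.198 q6 -0.06 delta cm [-26.76 -19.12  -1.36] yaw 1.018 w 85.2 F [-0.  -0.2 -0.4] t 0.1
```

Request:
step_arm:
  targets:
    - [-4.5,-3.2,-0.3,0,100]
    - [-4.5,-3.2,-0.2,0,100]
    - [-4.5,-3.2,-0.2,0,100]
    - [-4.5,-3.2,-0.2,0,100]
    - [-4.5,-3.2,-0.2,0,100]
    - [-4.3,-3.1,-0.3,0,100]
    - [0,0,0,0.17,100]
    - [0,0,0,0.17,100]
    - [0,0,0,0.17,100]
    - [0,0,0,0.17,100]
    - [0,0,0,0.17,100]
    - [0,0,0,0.17,100]

```text
clock: 1.6
position: [398.4, 283.2, 220.5]
ee_rot: [-2.022, -2.404, 0.001]
ft_force: [1.0, 0.4, -0.0]
width: 85.7
```

Run:
```python
from h import *
o,im=grab('wrist','w1.png')
hsv=cv2.cvtColor(im,cv2.COLOR_RGB2HSV)
m=cv2.inRange(hsv,(95,90,25),(125,255,220)); m=cv2.morphologyEx(m,cv2.MORPH_CLOSE,np.ones((15,15)))
cs,_=cv2.findContours(m,cv2.RETR_EXTERNAL,cv2.CHAIN_APPROX_NONE)
for c in cs:
    if cv2.contourArea(c)<1500: continue
    P=ray('wrist',c.reshape(-1,2),17,o)[:,:2].astype(np.float32)
    print('blue',cv2.boundingRect(c),cv2.minAreaRect(P))
go(425,-60,260,0.0,o)
```

```text
pos [398.4 283.2 220.5] az 0.172 q6 0.38 delta cm [-34.27  -3.27  -3.93] yaw 0.172 w 85.7 F [ 1.   0.4 -0. ] t 1.6
```

View pics/w1.png

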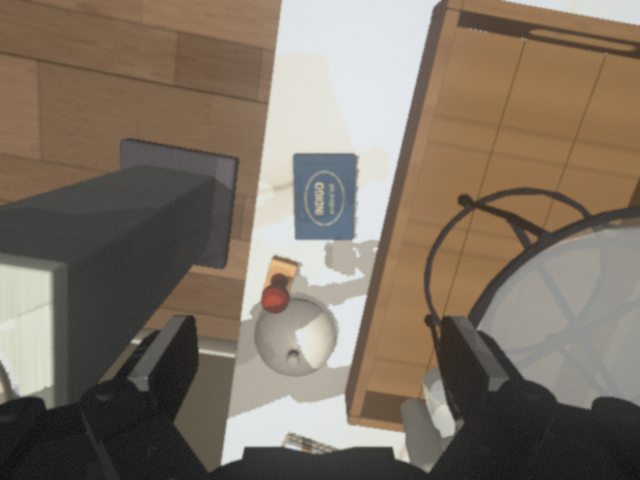

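Wrist picture: big ink pad at (325,196), stamp (280,285), bell (297,338), tray edge right at about column 400.

Run:
```python
from h import *
o=get_obs(); im=cv2.imread('pics/w1.png'); hsv=cv2.cvtColor(im,cv2.COLOR_BGR2HSV); print(hsv[170,310])
m=cv2.inRange(hsv,(95,60,20),(130,255,220)); m[:130]=0;m[265:]=0;m[:,:270]=0;m[:,375:]=0
m=cv2.morphologyEx(m,cv2.MORPH_CLOSE,np.ones((15,15)))
c=max(cv2.findContours(m,cv2.RETR_EXTERNAL,cv2.CHAIN_APPROX_NONE)[0],key=cv2.contourArea)
print(cv2.boundingRect(c),cv2.minAreaRect(ray('wrist',c.reshape(-1,2),17,o)[:,:2].astype(np.float32)))
go(425,0,260,0.0,o)
```

```text
[106  60 131]
(296, 157, 57, 81) ((403.25115966796875, 284.324462890625), (50.985897064208984, 73.56906127929688), 9.773046493530273)
pos [398.4 283.2 220.5] az 0.166 q6 0.38 delta cm [-28.37  -2.05  -3.93] yaw 0.166 w 85.5 F [-0.   0.1 -0.2] t 1.65
```

Request:
step_arm:
  targets:
    - [-4.9,-0.2,-0.8,0,100]
    - [-4.9,-0.2,-0.8,0,100]
    - [-4.9,-0.2,-0.8,0,100]
    - [-4.9,-0.2,-0.8,0,100]
    - [-4.9,-0.1,-0.8,0.17,100]
    - [0,0,0,0,100]
    - [0,0,0,0,100]

```text
clock: 2.52
position: [433.0, 40.9, 260.7]
ee_rot: [-2.209, -2.232, 0.0]
ft_force: [0.1, -0.1, -0.6]
width: 85.4
```

Run:
```python
from h import *
o,im=grab('wrist','w2.png'); np.save('w2.npy',np.r_[o['position'],o['ee_rot']])
go(592,-250,150,0.0,o)
```

```text
pos [433.   40.9 260.7] az 0.01 q6 0.01 delta cm [-29.26  15.61  11.05] yaw 0.01 w 85.4 F [ 0.1 -0.1 -0.6] t 2.52
```

View pics/w2.png

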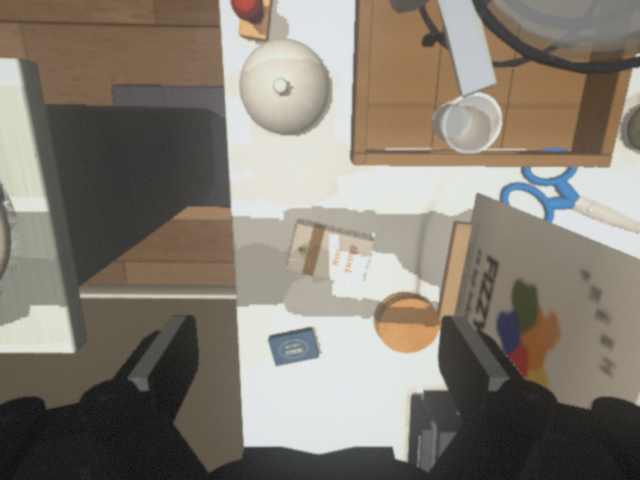

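Card pack corners in the picture: (299,220), (375,236), (368,284), (290,270); small decoy pad at (294,346), coasters (407,322).

Run:
```python
from h import *
v=np.load('w2.npy'); o={'position':v[:3],'ee_rot':v[3:]}
P=ray('wrist',[(299,220),(375,236),(368,284),(290,270)],16,o)[:,:2]
print(P.round(0),P.mean(0),cv2.minAreaRect(P.astype(np.float32)))
print('coaster',ray('wrist',(407,324),19,o),'tray edge', ray('wrist',(353,165),0,o))
```

```text
[[413.  10.]
 [492.  -6.]
 [487. -60.]
 [403. -45.]] [448.78526294 -25.4271654 ] ((450.0418701171875, -25.16165542602539), (55.90719223022461, 85.31771087646484), 79.71575927734375)
coaster [[ 531.653777   -106.10561997   19.        ]] tray edge [[467.63573408  64.31451191   0.        ]]
```

Request:
step_arm:
  targets:
    - [-5,0.2,0,0,0]
    - [-5,0.2,0,0,0]
    - [-5,0.2,0,0,0]
    - [-5,0.2,0,0,0]
    - [-5,0.2,0,0,0]
    - [-2.4,3.2,2.5,0,0]
    - [-2.4,3.2,2.5,0,0]
    - [-2.4,3.2,2.5,0,0]
    - [-2.4,3.2,2.5,0,0]
    - [-2.4,3,2.5,0,0]
    - [0,0,2,0,0]
    - [0,0,0,0,0]

```text
clock: 4.08
position: [603.3, -325.7, 112.9]
ee_rot: [-2.206, -2.229, 0.002]
ft_force: [-0.2, 0.3, -0.1]
width: -0.1
```

Request:
step_arm:
  targets:
    - [-0.6,-0.3,1.5,0,0]
    - [0,0,1.2,0,0]
    - [0,0,0.6,0,0]
    - [0,0,0.4,0,0]
    - [0,0,0.3,0,0]
    - [0,0,0,0,0]

```text
clock: 4.82
position: [601.1, -334.1, 76.0]
ee_rot: [-2.213, -2.23, -0.0]
ft_force: [-0.0, 0.0, 0.6]
width: 0.0
```

Run:
```python
from h import *
go(600,-332,73)
grab('top','t2.png'); im=cv2.imread('pics/t2.png')
cv2.imwrite('pics/c2.png',cv2.resize(im[150:330,330:550],None,fx=3,fy=3,interpolation=cv2.INTER_CUBIC))
```

```text
pos [ 601.1 -334.1   76. ] az 0.008 q6 -0.56 delta cm [ 0.21 -0.11  0.3 ] yaw 0 w 0.0 F [-0.   0.   0.6] t 4.83
```

View pics/c2.png

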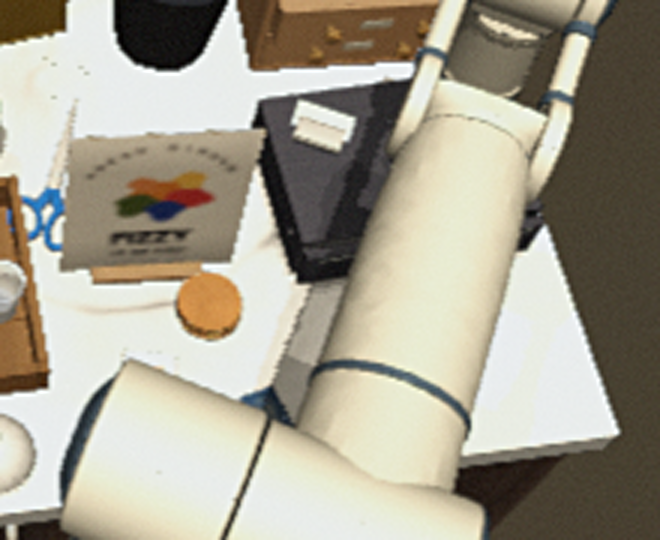

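The drawer is still shut (only 0.6 N so far; front at 300,270 unchanged). Press on.

Request:
step_arm:
  targets:
    - [0,0,0.2,0,0]
    - [0,0,0.2,0,0]
    - [0,0,0.1,0,0]

```text
clock: 5.25
position: [601.0, -334.1, 70.8]
ee_rot: [-2.212, -2.23, 0.0]
ft_force: [0.5, -0.0, -0.3]
width: 0.1
```

Run:
```python
from h import *
go(600,-332,73)
grab('scene','s2.png'); im=cv2.imread('pics/s2.png')
cv2.imwrite('pics/c3.png',cv2.resize(im[180:360,400:600],None,fx=3,fy=3,interpolation=cv2.INTER_CUBIC))
print(proj('scene',[[601,-334,70],[601,-334,80]]))
```

```text
pos [ 601.  -334.1   70.8] az 0.008 q6 -0.56 delta cm [ 0.21 -0.1  -0.22] yaw 0 w 0.1 F [ 0.5 -0.  -0.3] t 5.25
[[502.03024898 283.75981401]
 [503.05664476 280.43049032]]
```

View pics/c3.png

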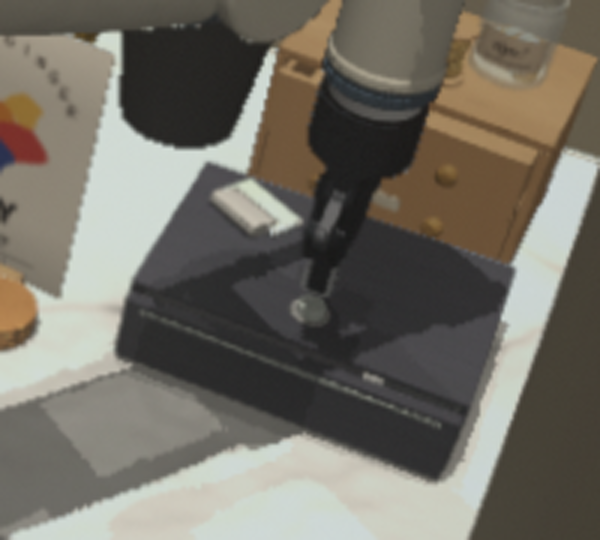

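The fingertip (crop 318,290) stands just behind the button (crop 310,312), so it missed. Two-view fix.

Run:
```python
from h import *
im=cv2.imread('pics/s1.png')[270:295,490:520]; g=cv2.cvtColor(im,cv2.COLOR_BGR2GRAY)
n,l,s,c=cv2.connectedComponentsWithStats((g>110).astype(np.uint8)); print([(s[i,4],(c[i]+[490,270]).round(1)) for i in range(1,n)])
im=cv2.imread('pics/t1.png')[205:225,455:482]; g=cv2.cvtColor(im,cv2.COLOR_BGR2GRAY)
n,l,s,c=cv2.connectedComponentsWithStats((g>110).astype(np.uint8)); print([(s[i,4],(c[i]+[455,205]).round(1)) for i in range(1,n)])
print(ray('scene',[(503.3,283.5)],80),ray('top',[(468,214.5)],80))
# till front-bottom / top-front corners in scene
for u,z in [((400+130/3,180+290/3),70),((400+468/3,180+410/3),70),((400+205/3,180+163/3),70),((400+513/3,180+268/3),70),((400+120/3,180+357/3),0),((400+436/3,180+478/3),0)]: print(u,ray('scene',u,z).round(0))
```

```text
[(np.int32(107), array([503.1, 282.8]))]
[(np.int32(69), array([467.8, 214.5]))]
[[ 591.17865138 -337.68698266   80.        ]] [[ 599.61081209 -331.73027427   80.        ]]
(443.3333333333333, 276.6666666666667) [[ 548. -213.   70.]]
(556.0, 316.66666666666663) [[ 564. -466.   70.]]
(468.3333333333333, 234.33333333333334) [[ 735. -203.   70.]]
(571.0, 269.3333333333333) [[ 746. -460.   70.]]
(440.0, 299.0) [[ 551. -216.    0.]]
(545.3333333333334, 339.33333333333337) [[ 562. -464.    0.]]
```

Request:
step_arm:
  targets:
    - [0,0,-3,0,0]
    - [2,0,-5,0,0]
    - [3,0,0,0,0]
    - [0,0,0,0,0]
    - [0,0,0,0,0]

```text
clock: 5.92
position: [600.4, -284.4, 150.4]
ee_rot: [-2.212, -2.23, 0.001]
ft_force: [-0.2, -0.6, -0.8]
width: -0.1
```

Run:
```python
from h import *
o,im=grab('wrist','w3.png'); np.save('w3.npy',np.r_[o['position'],o['ee_rot']])
go(591,-338,100,None,o); print(proj('wrist',[[591,-338,80],[600,-332,80]],o))
```

```text
pos [ 600.4 -284.4  150.4] az 0.008 q6 -0.5 delta cm [-5.36 -0.98  5.04] yaw 0 w -0.1 F [-0.2 -0.6 -0.8] t 5.92
[[303.41260536 324.04807407]
 [317.59606085 315.69906144]]
```

View pics/w3.png

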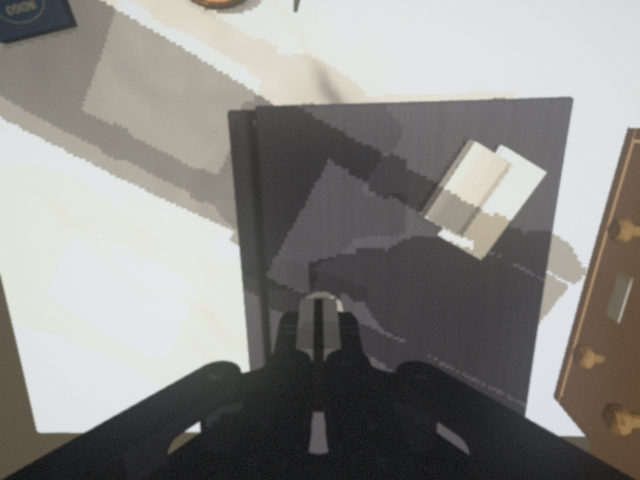

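The button's far edge arc is at (322,292), so its centre is about (602,-330); all three views agree best at a button height a bit lower than assumed, so the earlier press may have stopped short. Press again on force.

Request:
step_arm:
  targets:
    - [-4.6,0.1,3,0,0]
    - [0,0,4,0,0]
    - [0,0,0.6,0,0]
    - [0,0,0.3,0,0]
    - [0,0,0.2,0,0]
    - [0,0,0,0,0]

```text
clock: 6.72
position: [602.8, -330.2, 71.9]
ee_rot: [2.21, 2.229, 0.001]
ft_force: [0.3, 0.2, 0.2]
width: -0.1
```

Run:
```python
from h import *
go(601,-331,70); o=get_obs(); print(o['moment'],o['tau'])
```

```text
pos [ 602.8 -330.2   71.9] az 0.008 q6 -0.56 delta cm [-0.08 -0.18  0.18] yaw 0 w -0.1 F [0.3 0.2 0.2] t 6.72
[ 0.00571508 -0.01314072 -0.02419138] [-7.45756505e-02 -5.60192835e+01 -4.14607859e+01 -5.15158099e-03
 -2.98168533e-02 -2.64823229e-04]
```

Request:
step_arm:
  targets:
    - [0,0,0.2,0,0]
    - [0,0,0,0,0]

```text
clock: 6.98
position: [602.1, -330.0, 68.3]
ee_rot: [2.212, 2.23, 0.0]
ft_force: [-0.0, 0.5, 0.4]
width: -0.2
```

Request:
step_arm:
  targets:
    - [0,0,0.2,0,0]
    - [0,0,0.2,0,0]
    - [0,0,0,0,0]

```text
clock: 7.35
position: [601.9, -330.0, 63.6]
ee_rot: [-2.212, -2.23, 0.0]
ft_force: [0.1, -1.4, -0.5]
width: -0.2
```

Run:
```python
from h import *
o,_=grab('scene','s3.png'); im=cv2.imread('pics/s3.png'); a=cv2.imread('pics/s1.png')
f=lambda i:cv2.resize(i[220:350,430:590],None,fx=2.5,fy=2.5,interpolation=cv2.INTER_CUBIC)
cv2.imwrite('pics/c4.png',np.clip(np.hstack([f(a),f(im)]).astype(float)*1.5,0,255))
print((proj('scene',[o['position']])-[430,220])*2.5,o['ft_force'])
```

```text
[[174.48013977 162.47480899]] [ 0.07005742 -1.39286148 -0.49446358][ WARN:0@1.574] global loadsave.cpp:1063 imwrite_ Unsupported depth image for selected encoder is fallbacked to CV_8U.
```

View pics/c4.png

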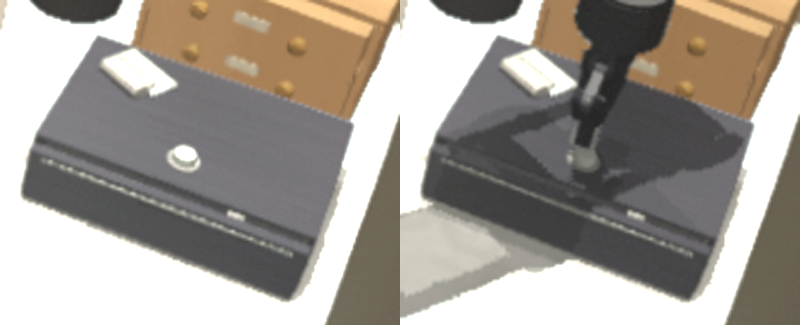

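Fingertip sits at (580,152), just left of the button's centre (584,156), yet no force. Check heights with the numbers of the wrist picture.

Run:
```python
from h import *
v=np.load('w3.npy'); o={'position':v[:3],'ee_rot':v[3:]}
for z in (60,70,80): print(z,ray('wrist',[(250,107),(572,98),(526,412),(265,330),(232,110),(322,292),(303,303),(343,303)],z,o)[:,:2].round(0).tolist())
s=get_obs(); print(s['position'],s['ft_force'],s['joint_positions'].round(3),s['width'])
for z in (60,66,70,74,80): print(z,'top',ray('top',(467.8,214.5),z)[0,:2].round(0),'scene',ray('scene',(503.1,282.8),z)[0,:2].round(0))
```

```text
60 [[559.0, -207.0], [746.0, -201.0], [754.0, -419.0], [564.0, -354.0], [549.0, -208.0], [603.0, -325.0], [590.0, -333.0], [617.0, -333.0]]
70 [[561.0, -207.0], [740.0, -201.0], [748.0, -411.0], [565.0, -348.0], [551.0, -208.0], [603.0, -320.0], [590.0, -328.0], [617.0, -328.0]]
80 [[562.0, -207.0], [734.0, -201.0], [742.0, -403.0], [566.0, -342.0], [553.0, -208.0], [603.0, -316.0], [591.0, -323.0], [616.0, -323.0]]
[ 601.96195434 -330.03275003   63.82802352] [ 0.36986015 -1.00764604 -1.04892068] [-0.551  0.341  1.199  0.     1.602 -0.559] -0.31618801724938067
60 top [ 611. -340.] scene [ 618. -334.]
66 top [ 607. -337.] scene [ 611. -334.]
70 top [ 605. -335.] scene [ 606. -335.]
74 top [ 603. -334.] scene [ 601. -336.]
80 top [ 600. -331.] scene [ 593. -337.]
```

Till top really is at 70, so the shut fingertips seem to end short of the TCP (no force, tip row ~300 in the wrist picture fits that). Continue down gently on force.

Request:
step_arm:
  targets:
    - [-0.3,0,0.2,0,0]
    - [0,0,0.2,0,0]
    - [0,0,0,0,0]

```text
clock: 7.78
position: [601.9, -333.1, 59.7]
ee_rot: [-2.212, -2.23, 0.0]
ft_force: [-0.1, 1.1, 0.6]
width: 0.1
```

Request:
step_arm:
  targets:
    - [0,0,0.2,0,0]
    - [0,0,0.2,0,0]
    - [0,0,0,0,0]

```text
clock: 8.15
position: [602.0, -333.0, 55.9]
ee_rot: [-2.212, -2.23, 0.0]
ft_force: [-1.0, -0.1, 0.6]
width: -0.1
```

Run:
```python
from h import *
print(arm.pinch_z); 
a=cv2.imread('pics/s3.png').astype(int); o,_=grab('scene','s4.png'); b=cv2.imread('pics/s4.png').astype(int)
d=np.abs(a-b).max(2)>40; ys,xs=np.where(d[220:350,430:590]); print(len(ys), (xs.mean()+430,ys.mean()+220) if len(ys) else 0)
o,_=grab('wrist','w4.png')
f=cv2.resize(b[255:310,475:535].astype(np.uint8),None,fx=7,fy=7,interpolation=cv2.INTER_CUBIC)
w=cv2.imread('pics/w4.png')[200:400,220:420]; w=cv2.resize(w,(385,385))
cv2.imwrite('pics/c5.png',np.clip(np.hstack([f,w]).astype(float)*1.6,0,255).astype(np.uint8))
print((proj('scene',[o['position'],[602,-334,80],[602,-334,70]])-[475,255])*7)
```

```text
18.700000000000003
275 (np.float64(512.6800000000001), np.float64(251.28727272727272))
[[177.26981647 230.68051766]
 [197.34619276 176.27854125]
 [190.16193058 199.57920757]]
```

View pics/c5.png

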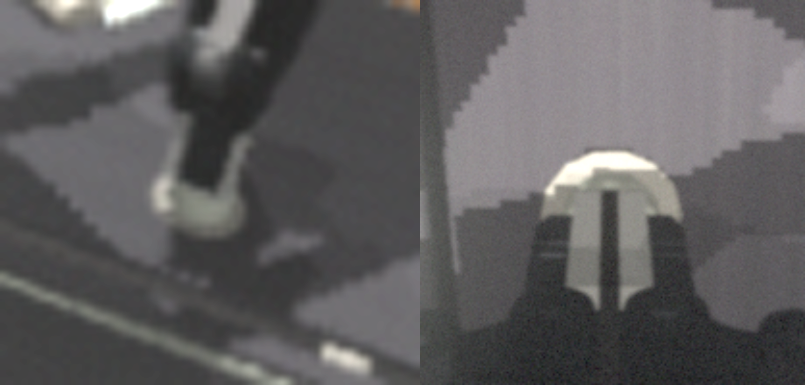

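Left: fingertip ends on the button top (205,185), right in its middle; tips are thus ~20 mm short of the TCP. Continue down.

Request:
step_arm:
  targets:
    - [0,0,0.2,0,0]
    - [0,0,0.2,0,0]
    - [0,0,0,0,0]

```text
clock: 8.62
position: [602.0, -333.0, 51.8]
ee_rot: [-2.212, -2.23, 0.0]
ft_force: [-0.8, 0.0, 1.6]
width: -0.1
```

Request:
step_arm:
  targets:
    - [0,0,0.2,0,0]
    - [0,0,0,0,0]

```text
clock: 8.88
position: [602.1, -333.1, 50.0]
ee_rot: [-2.212, -2.23, -0.0]
ft_force: [-0.8, 0.3, 1.5]
width: -0.0
```

Request:
step_arm:
  targets:
    - [0,0,0.2,0,0]
    - [0,0,0.1,0,0]
    - [0,0,0,0,0]

```text
clock: 9.25
position: [602.2, -333.2, 48.7]
ee_rot: [2.212, 2.23, 0.0]
ft_force: [-3.5, 2.0, 7.5]
width: -0.0
```

Run:
```python
from h import *
o,_=grab('scene','s5.png'); a=cv2.imread('pics/s4.png').astype(int);b=cv2.imread('pics/s5.png').astype(int)
d=np.abs(a-b).max(2)>50; d[:200]=0; ys,xs=np.where(d); print(len(ys), (xs.mean(),ys.mean()) if len(ys) else 0); print(o['ft_force'],o['position'])
```

```text
5997 (np.float64(484.6526596631649), np.float64(339.68200767050195))
[-3.49470112  1.96474046  7.4668897 ] [ 602.15985769 -333.1901759    48.72248055]
```

Button bottomed (7.5 N) and the scene changed by 6000 px in front of the till: drawer released. The shut tips lie ~24 mm behind the nominal TCP. Lift and let the drawer come out.

Request:
step_arm:
  targets:
    - [0,0,-2,0,40]
    - [0,0,-5,0,60]
    - [0,0,-5,0,100]
    - [0,0,-5,0,100]
    - [0,0,0,0,100]
    - [0,0,0,0,100]
    - [0,0,0,0,100]

```text
clock: 10.18
position: [601.6, -332.8, 214.9]
ee_rot: [-2.21, -2.228, 0.001]
ft_force: [0.3, -0.1, -1.2]
width: 85.4
```

Run:
```python
from h import *
go(430,-150,220,0.17)
grab('top','t3.png');grab('scene','s6.png')
f=cv2.imread('pics/s6.png')[210:400,340:600]; cv2.imwrite('pics/c6.png',np.clip(cv2.resize(f,None,fx=3,fy=3,interpolation=cv2.INTER_CUBIC).astype(float)*1.6,0,255).astype(np.uint8))
```

```text
pos [ 601.6 -332.8  214.9] az 0.008 q6 -0.56 delta cm [ 18.42 -17.02  -0.43] yaw -0.162 w 85.4 F [ 0.3 -0.1 -1.2] t 10.18
```

View pics/c6.png

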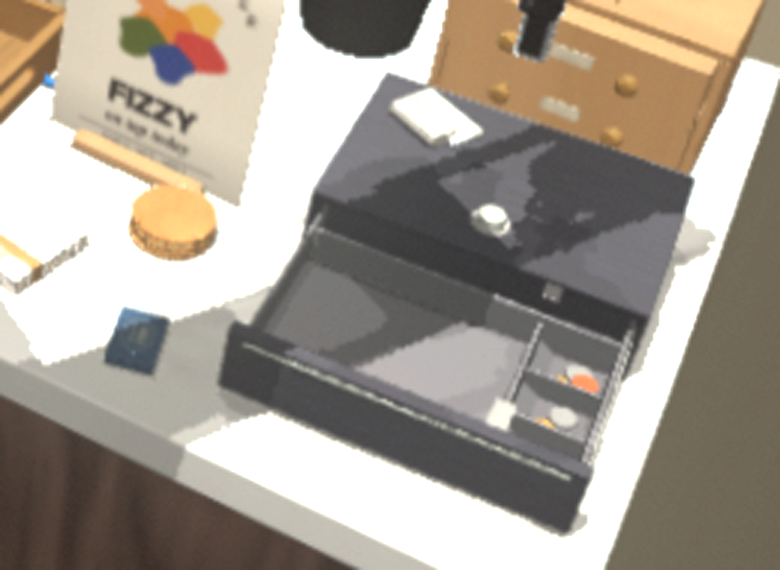

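Drawer is fully out: front plate from crop (235,328) to (590,465), empty big compartment at left; small decoy pad (137,340) untouched.

Run:
```python
from h import *
P={'faceTL_out':((232,326),64),'faceTR_out':((590,468),64),'divider_front_base?':((497,425),60),'strike':((502,412),60),'leftwall_inner_front':((265,333),45),'leftwall_inner_rear':((318,232),45),'tillFL':((318,195),70),'tillFR':((655,322),70),'tillBL':((388,75),70),'tillBR':((693,180),70),'rearwall_R(div)':((540,322),39)}
for k,(u,z) in P.items(): print(k,ray('scene',(u[0]/3+340,u[1]/3+210),z)[0].round(0))
im=cv2.imread('pics/t3.png'); g=cv2.cvtColor(im,cv2.COLOR_BGR2GRAY)
# front plate in the top view: predicted corners with drawer face at x=410
for X in ([410,-205,64],[410,-458,64],[422,-212,64]): print(X,proj('top',[X]).round(0))
for r in range(225,300,3): print(r,g[r,405:535:6].tolist())
```

```text
faceTL_out [ 400. -217.   64.]
faceTR_out [ 413. -467.   64.]
divider_front_base? [ 419. -403.   60.]
strike [ 432. -402.   60.]
leftwall_inner_front [ 426. -234.   45.]
leftwall_inner_rear [ 546. -225.   45.]
tillFL [ 557. -216.   70.]
tillFR [ 565. -471.   70.]
tillBL [ 734. -206.   70.]
tillBR [ 743. -460.   70.]
rearwall_R(div) [ 554. -398.   39.]
[410, -205, 64] [[442. 277.]]
[410, -458, 64] [[524. 267.]]
[422, -212, 64] [[443. 273.]]
225 [133, 239, 235, 21, 61, 67, 68, 37, 78, 183, 220, 229, 233, 234, 234, 232, 226, 189, 60, 63, 68, 68]
228 [133, 238, 233, 44, 22, 71, 33, 26, 105, 191, 222, 231, 232, 234, 234, 232, 224, 175, 164, 67, 67, 66]
231 [123, 235, 204, 159, 20, 26, 36, 44, 128, 201, 222, 232, 233, 233, 233, 231, 220, 152, 249, 65, 66, 67]
234 [108, 234, 233, 214, 30, 101, 40, 48, 143, 210, 223, 232, 235, 234, 235, 230, 214, 95, 241, 66, 64, 66]
237 [161, 234, 234, 232, 48, 124, 39, 33, 159, 215, 228, 232, 233, 234, 233, 229, 206, 38, 239, 67, 64, 63]
240 [237, 235, 235, 236, 72, 57, 36, 59, 171, 221, 228, 234, 234, 234, 233, 227, 203, 37, 233, 56, 65, 64]
243 [152, 234
[... 1396 characters left out ...]
7, 235, 235, 234, 153]
282 [148, 88, 73, 107, 124, 148, 203, 225, 232, 233, 235, 234, 236, 82, 173, 235, 234, 235, 235, 235, 234, 250]
285 [193, 167, 44, 29, 120, 162, 205, 226, 233, 232, 234, 234, 231, 222, 51, 233, 236, 234, 235, 236, 235, 241]
288 [214, 198, 175, 37, 90, 172, 204, 229, 232, 233, 233, 234, 231, 212, 85, 234, 233, 234, 233, 235, 235, 236]
291 [226, 215, 175, 160, 87, 178, 224, 231, 234, 235, 233, 232, 230, 211, 220, 234, 235, 233, 235, 234, 235, 235]
294 [230, 227, 87, 192, 166, 185, 225, 230, 233, 235, 235, 234, 228, 204, 236, 235, 235, 234, 235, 235, 237, 238]
297 [232, 232, 91, 219, 201, 174, 224, 232, 232, 234, 234, 232, 227, 197, 236, 236, 236, 238, 229, 154, 123, 114]
```

Request:
step_arm:
  targets:
    - [2.8,-4.4,-0.2,0,100]
    - [2.8,-4.4,-0.2,-0.03,100]
    - [2.7,-4.4,-0.2,0,100]
    - [0,0,0,0,100]
    - [0,0,0,0,100]

```text
clock: 10.9
position: [468.8, -252.6, 223.0]
ee_rot: [2.179, 2.263, 0.0]
ft_force: [-0.1, -1.0, 0.1]
width: 85.3
```

Run:
```python
from h import *
o,im=grab('wrist','w5.png'); np.save('w5.npy',np.r_[o['position'],o['ee_rot']]); print(o['position'],o['ft_force'])
g=cv2.cvtColor(im,cv2.COLOR_RGB2GRAY)
def prof(A,B,n,tag):
    X=np.linspace(A,B,n); p=proj('wrist',X,o); v=[int(g[int(round(y)),int(round(x))]) if 0<=x<640 and 0<=y<480 else -1 for x,y in p]
    print(tag,[(int(a),b) for a,b in zip(X[:,0] if A[0]!=B[0] else X[:,1],v)])
for y in (-235,-300): prof((395,y,64),(435,y,64),21,f'front z64 y{y}')
for y in (-250,-300): prof((535,y,45),(575,y,45),21,f'rear z45 y{y}')
for x in (450,520): prof((x,-200,45),(x,-250,45),26,f'left z45 x{x}')
```

```text
[ 468.84729361 -252.59350644  222.974147  ] [-0.07413711 -0.98675743  0.05277156]
front z64 y-235 [(395, 228), (397, 227), (399, 117), (401, 78), (403, 78), (405, 76), (407, 79), (409, 70), (411, 66), (413, 64), (415, 68), (417, 73), (419, 88), (421, 84), (423, 85), (425, 85), (427, 85), (429, 89), (431, 86), (433, 84), (435, 88)]
front z64 y-300 [(395, 228), (397, 228), (399, 222), (401, 154), (403, 108), (405, 109), (407, 111), (409, 106), (411, 93), (413, 72), (415, 70), (417, 69), (419, 81), (421, 98), (423, 102), (425, 99), (427, 96), (429, 105), (431, 121), (433, 142), (435, 143)]
rear z45 y-250 [(535, 154), (537, 153), (539, 142), (541, 140), (543, 109), (545, 71), (547, 69), (549, 81), (551, 150), (553, 129), (555, 113), (557, 118), (559, 117), (561, 116), (563, 115), (565, 114), (567, 115), (569, 101), (571, 65), (573, 75), (575, 74)]
rear z45 y-300 [(535, 104), (537, 99), (539, 98), (541, 91), (543, 90), (545, 62), (547, 56), (549, 53), (551, 63), (553, 96), (555, 85), (557, 70), (559, 70), (561, 74), (563, 69), (565, 70), (567, 71), (569, 70), (571, 63), (573, 54), (575, 69)]
left z45 x450 [(-200, 141), (-202, 142), (-204, 140), (-206, 141), (-208, 142), (-210, 140), (-212, 122), (-214, 108), (-216, 88), (-218, 87), (-220, 81), (-222, 77), (-224, 87), (-226, 87), (-228, 84), (-230, 84), (-232, 81), (-234, 84), (-236, 86), (-238, 83), (-240, 86), (-242, 87), (-244, 84), (-246, 84), (-248, 86), (-250, 87)]
left z45 x520 [(-200, 168), (-202, 170), (-204, 167), (-206, 155), (-208, 139), (-210, 119), (-212, 109), (-214, 93), (-216, 93), (-218, 94), (-220, 117), (-222, 131), (-224, 137), (-226, 135), (-228, 133), (-230, 133), (-232, 136), (-234, 153), (-236, 157), (-238, 157), (-240, 154), (-242, 156), (-244, 157), (-246, 155), (-248, 154), (-250, 151)]
```

Request:
step_arm:
  targets:
    - [5.4,-2.5,0,0,100]
    - [5.4,-2.5,0,0,75]
    - [5.4,-2.5,0,0,75]
    - [5.4,0.2,0,0,75]
    - [5.4,0.2,0,0,75]
    - [5.4,0.2,0,0,75]
    - [5.4,0.2,0,0,75]
    - [5.4,0.2,0,0,75]
    - [5.4,0.2,0,0,75]
    - [5.2,0.2,3,-0.13,75]
    - [0,0,0,0,75]
    - [0,0,0,0,75]

```text
clock: 12.45
position: [387.8, 282.9, 192.9]
ee_rot: [2.028, 2.4, -0.002]
ft_force: [0.1, -0.2, -0.2]
width: 64.1
```

Run:
```python
from h import *
go(402,284,100,0.17)
go(402,284,60,0.17)
T=np.eye(3)
# tray front edge in w1 (pose then: 398.4,283.2,220.5, az .17)
o={'position':np.array([398.4,283.2,220.5]),'ee_rot':np.array([-2.022,-2.404,0.001])}
im=cv2.imread('pics/w1.png'); 
print(ray('wrist',[(403,200),(437,40)],50,o), im[196,360:420:4].tolist())
```

```text
pos [387.8 282.9 192.9] az 0.168 q6 0.39 delta cm [-0.12  1.43  9.29] yaw -0.002 w 64.1 F [ 0.1 -0.2 -0.2] t 12.45
pos [387.8 282.9 192.9] az 0.168 q6 0.39 delta cm [-0.12  1.43 13.29] yaw -0.002 w 64.1 F [ 0.1 -0.2 -0.2] t 12.45
[[465.81005349 300.83202532  50.        ]
 [462.18414424 421.08350648  50.        ]] [[231, 230, 226], [232, 230, 226], [233, 230, 227], [232, 230, 226], [232, 230, 226], [232, 230, 226], [232, 230, 226], [216, 214, 212], [78, 88, 104], [72, 85, 101], [74, 92, 113], [93, 125, 157], [90, 123, 155], [88, 120, 153], [89, 121, 152]]
```

Request:
step_arm:
  targets:
    - [-0.1,1.4,3,0,75]
    - [0,0,4,0,75]
    - [0,0,4,0,75]
    - [0,0,3,0,75]
    - [0,0,2,0,75]
    - [0,0,1,0,75]
    - [0,0,0,0,75]
    - [0,0,0,0,75]

```text
clock: 13.45
position: [402.1, 284.6, 24.6]
ee_rot: [2.027, 2.399, 0.003]
ft_force: [-0.0, -0.2, -0.9]
width: 64.2
```

Request:
step_arm:
  targets:
    - [0,0,0.4,0,75]
    - [0,0,0.4,0,75]
    - [0,0,0.4,0,75]
    - [0,0,0,0,75]

```text
clock: 13.95
position: [400.9, 284.0, 10.5]
ee_rot: [-2.027, -2.4, 0.001]
ft_force: [-0.5, 0.3, 0.0]
width: 64.1
```

Request:
step_arm:
  targets:
    - [0,0,0.4,0,75]
    - [0,0,0.4,0,75]
    - [0,0,0,0,75]

```text
clock: 14.32
position: [400.9, 284.0, 2.5]
ee_rot: [-2.027, -2.4, 0.001]
ft_force: [1.1, -0.1, 0.2]
width: 64.1
```

Request:
step_arm:
  targets:
    - [0,0,0.4,0,75]
    - [0,0,0.3,0,75]
    - [0,0,0,0,75]

```text
clock: 14.7
position: [401.0, 284.0, -4.3]
ee_rot: [-2.027, -2.4, 0.001]
ft_force: [0.9, -0.3, 0.4]
width: 64.0
```

Request:
step_arm:
  targets:
    - [0,0,0.3,0,75]
    - [0,0,0.3,0,75]
    - [0,0,0,0,75]

```text
clock: 15.08
position: [401.0, 284.0, -10.3]
ee_rot: [-2.027, -2.4, 0.001]
ft_force: [-0.8, 0.1, -0.6]
width: 63.8
```

Request:
step_arm:
  targets:
    - [0,0,0.3,0,75]
    - [0,0,0.3,0,75]
    - [0,0,0,0,75]

```text
clock: 15.45
position: [401.0, 284.0, -16.4]
ee_rot: [-2.027, -2.4, 0.001]
ft_force: [1.1, 0.6, -0.0]
width: 63.9
```

Request:
step_arm:
  targets:
    - [0,0,0.3,0,75]
    - [0,0,0.2,0,75]
    - [0,0,0,0,75]

```text
clock: 15.82
position: [401.1, 284.1, -21.2]
ee_rot: [-2.027, -2.4, 0.001]
ft_force: [0.3, 0.1, -0.5]
width: 64.2
```

Request:
step_arm:
  targets:
    - [0,0,0.2,0,75]
    - [0,0,0.2,0,75]
    - [0,0,0,0,75]

```text
clock: 16.2
position: [401.1, 284.1, -25.2]
ee_rot: [-2.027, -2.4, 0.001]
ft_force: [-0.0, -0.2, -0.6]
width: 64.0
```

Request:
step_arm:
  targets:
    - [0,0,0,0,55]
    - [0,0,0,0,55]
    - [0,0,0,0,55]
    - [0,0,0,0,55]
  squeeze: 30

```text
clock: 16.7
position: [401.4, 284.3, -24.7]
ee_rot: [2.027, 2.4, 0.001]
ft_force: [-0.1, -0.1, 2.3]
width: 55.1
```

Request:
step_arm:
  targets:
    - [0,0,-2.5,0,55]
    - [0,0,-5,0,55]
    - [-1,-0.2,-5,0,55]
    - [-5,-0.9,-1,0,55]
    - [-5.3,-0.9,0,0,55]
    - [-5.4,-0.9,0,0,55]
    - [-5.4,-0.9,0,0,55]
    - [-5.3,-0.9,0,0,55]

```text
clock: 17.7
position: [400.1, 4.6, 109.7]
ee_rot: [-2.027, -2.4, 0.0]
ft_force: [0.8, 0.4, -0.8]
width: 54.6
```

Request:
step_arm:
  targets:
    - [-4.9,0.3,0,0,55]
    - [-4.9,0.3,0,0,55]
    - [-4.9,0.3,0,0,55]
    - [-4.9,0.3,0,0,55]
    - [-4.9,0.3,0,0,55]
    - [-4.7,0.2,0,0.13,55]
    - [0,0,0,0,55]
    - [0,0,0,0,55]

```text
clock: 18.7
position: [465.9, -278.4, 109.3]
ee_rot: [-2.177, -2.262, -0.0]
ft_force: [-0.4, 0.4, -1.2]
width: 55.4
```

Run:
```python
from h import *
go(467.5,-276.5,60,0.04)
```

```text
pos [ 465.9 -278.4  109.3] az 0.039 q6 -0.64 delta cm [0.17 0.17 4.93] yaw -0.001 w 55.4 F [-0.4  0.4 -1.2] t 18.7
```

Request:
step_arm:
  targets:
    - [0.2,0.2,4,0,55]
    - [0,0,4,0,55]
    - [0,0,2,0,55]
    - [0,0,0.8,0,55]
    - [0,0,0.5,0,55]
    - [0,0,0,0,55]

```text
clock: 19.45
position: [468.8, -277.1, -1.8]
ee_rot: [2.178, 2.262, 0.0]
ft_force: [-0.8, 0.3, -1.1]
width: 55.2
```

Request:
step_arm:
  targets:
    - [0,0,0.2,0,55]
    - [0,0,0.2,0,55]
    - [0,0,0,0,55]

```text
clock: 19.82
position: [468.1, -276.8, -7.0]
ee_rot: [-2.179, -2.263, 0.0]
ft_force: [-0.2, 0.4, -1.0]
width: 55.2
```

Request:
step_arm:
  targets:
    - [0,0,0.2,0,55]
    - [0,0,0.1,0,55]
    - [0,0,0,0,55]

```text
clock: 20.2
position: [468.1, -276.7, -10.1]
ee_rot: [-2.179, -2.263, 0.0]
ft_force: [-0.7, -1.0, -1.3]
width: 55.4
```

Request:
step_arm:
  targets:
    - [0,0,0.1,0,55]
    - [0,0,0.1,0,55]
    - [0,0,0,0,55]

```text
clock: 20.58
position: [468.8, -276.9, -10.7]
ee_rot: [2.178, 2.262, 0.001]
ft_force: [-0.6, 1.4, 4.7]
width: 55.2
```

Request:
step_arm:
  targets:
    - [0.3,0,-0.2,0,55]
    - [0.4,0,0,0,55]
    - [0.3,0,0,0,55]
    - [0,0,0,0,55]

```text
clock: 21.08
position: [467.7, -266.4, -10.2]
ee_rot: [-2.178, -2.263, 0.0]
ft_force: [0.7, 0.1, -0.6]
width: 55.0
```

Request:
step_arm:
  targets:
    - [0.2,0,0,0,55]
    - [0.1,0,0,0,55]
    - [0,0,0,0,55]

```text
clock: 21.45
position: [467.7, -263.8, -9.9]
ee_rot: [2.179, 2.263, -0.0]
ft_force: [-0.7, -0.2, -0.9]
width: 55.2
```

Request:
step_arm:
  targets:
    - [0.2,0,0,0,55]
    - [0.1,0,0,0,55]
    - [0,0,0,0,55]

```text
clock: 21.82
position: [467.6, -260.7, -9.9]
ee_rot: [-2.179, -2.263, 0.0]
ft_force: [-0.1, -0.4, -1.0]
width: 55.2
```

Request:
step_arm:
  targets:
    - [0.1,0,0,0,55]
    - [0.1,0,0,0,55]
    - [0,0,0,0,55]

```text
clock: 22.2
position: [467.5, -260.4, -9.6]
ee_rot: [2.178, 2.261, -0.003]
ft_force: [0.3, -6.6, -2.9]
width: 55.7
```

Request:
step_arm:
  targets:
    - [-0.1,0,0.1,0,55]
    - [0,0,0,0,78]
    - [0,0,0,0,78]
    - [0,0,0,0,78]
    - [0,0,-1,0,78]
    - [0,0,-3,0,55]
    - [0,2.2,-3,0,55]
    - [0,2.2,0,0,55]

```text
clock: 23.2
position: [513.0, -259.0, 63.0]
ee_rot: [2.176, 2.259, 0.001]
ft_force: [0.0, -0.4, -0.3]
width: 47.0
```

Request:
step_arm:
  targets:
    - [0,0,0,0.175,55]
    - [0,0,0,0.175,55]
    - [0,0,0,0.175,55]
    - [0,0,0,0.175,55]
    - [0,0,0,0.175,55]
    - [0,0,0,0.175,55]
    - [0,0,0,0.175,55]
    - [0,0,0,0.175,55]
    - [0,0,0,0.17,55]
    - [0,0,0,0,55]

```text
clock: 24.45
position: [511.0, -258.0, 59.1]
ee_rot: [-3.141, -0.063, 0.002]
ft_force: [-0.1, 0.3, -0.4]
width: 47.0
```

```bash
cat >> h.py <<'E'
def mask(o,im,lo,hi,z,box,show=''):
    """box: world x0,x1,y0,y1 region; returns minAreaRect of the largest blob in plane z"""
    hsv=cv2.cvtColor(im,cv2.COLOR_RGB2HSV); m=cv2.inRange(hsv,lo,hi)
    x0,x1,y0,y1=box; q=proj('wrist',[[x0,y0,z],[x1,y0,z],[x1,y1,z],[x0,y1,z]],o).astype(np.int32)
    k=np.zeros_like(m); cv2.fillPoly(k,[q],255); m=cv2.morphologyEx(m&k,cv2.MORPH_CLOSE,np.ones((9,9)))
    c=max(cv2.findContours(m,cv2.RETR_EXTERNAL,cv2.CHAIN_APPROX_NONE)[0],key=cv2.contourArea)
    print(show,cv2.boundingRect(c),cv2.minAreaRect(ray('wrist',c.reshape(-1,2),z,o)[:,:2].astype(np.float32)))
E
python3 - <<'E'
from h import *
o,im=grab('wrist','w6.png')
go(512,-262,60,0.04-np.pi/2,o)
mask(o,im,(95,60,20),(130,255,220),31,(405,545,-340,-205),'blue')
E
```

```text
pos [ 511.  -258.    59.1] az -1.531 q6 1.0 delta cm [ 0.09  0.4  -0.09] yaw 0.0 w 47.0 F [-0.1  0.3 -0.4] t 24.45
blue (245, 288, 153, 99) ((471.7088928222656, -261.4441833496094), (58.682884216308594, 83.21864318847656), 2.2564499378204346)
```

Request:
step_arm:
  targets:
    - [0.4,0.3,0,0,55]
    - [0,0,2,0,55]
    - [0,0,2.4,0,55]
    - [0,0,1.4,0,55]
    - [0,0,0.6,0,55]
    - [0,0,0,0,55]

```text
clock: 25.25
position: [515.5, -260.9, -5.2]
ee_rot: [-3.141, -0.061, 0.001]
ft_force: [-0.6, 0.4, 0.4]
width: 46.7
```

Request:
step_arm:
  targets:
    - [-0.5,0,0,0,55]
    - [-0.5,0,0,0,55]
    - [-0.5,0,0,0,55]
    - [-0.5,0,0,0,55]
    - [-0.4,0,0,0,55]
    - [-0.4,0,0,0,55]
    - [0,0,0,0,55]

```text
clock: 26.12
position: [487.1, -262.0, -5.1]
ee_rot: [-3.141, -0.061, 0.001]
ft_force: [0.1, 1.0, -0.3]
width: 46.8
```

Request:
step_arm:
  targets:
    - [-0.3,0,0,0,55]
    - [-0.3,0,0,0,55]
    - [0,0,0,0,55]

```text
clock: 26.5
position: [481.3, -262.2, -5.1]
ee_rot: [-3.141, -0.061, 0.001]
ft_force: [-0.7, 0.0, 0.6]
width: 47.1
```

Request:
step_arm:
  targets:
    - [-0.2,0,0,0,55]
    - [-0.1,0,0,0,55]
    - [0,0,0,0,55]

```text
clock: 26.88
position: [478.5, -262.4, -4.9]
ee_rot: [3.141, 0.061, -0.0]
ft_force: [0.7, -0.6, -0.2]
width: 46.8
```

Request:
step_arm:
  targets:
    - [-0.2,0,0,0,55]
    - [-0.1,0,0,0,55]
    - [0,0,0,0,55]

```text
clock: 27.25
position: [477.9, -262.8, -3.8]
ee_rot: [3.14, 0.061, 0.009]
ft_force: [7.5, -0.0, -1.2]
width: 47.1
```

Request:
step_arm:
  targets:
    - [-0.1,0,0,0,55]
    - [-0.1,0,0,0,55]
    - [0,0,0,0,55]

```text
clock: 27.62
position: [477.8, -262.8, -3.0]
ee_rot: [3.139, 0.061, 0.015]
ft_force: [12.6, 1.2, -0.6]
width: 47.2
```

Request:
step_arm:
  targets:
    - [0.7,0,0,0,55]
    - [0.3,0,-2,0,55]
    - [2,0,-4,0,55]
    - [2,0,-2,0,55]
    - [0,0,0,0,55]
    - [0,0,0,0,55]

```text
clock: 28.38
position: [522.7, -260.6, 74.4]
ee_rot: [-3.14, -0.061, 0.003]
ft_force: [-0.4, 0.9, 0.1]
width: 47.2
```

Run:
```python
from h import *
o,im=grab('wrist','w7.png'); np.save('w7.npy',np.r_[o['position'],o['ee_rot']])
go(449,-25,120,1.38,o)
mask(o,im,(95,60,20),(130,255,220),31,(400,545,-340,-205),'blue')
g=cv2.cvtColor(im,cv2.COLOR_RGB2GRAY)
def prof(A,B,n,tag,k):
    X=np.linspace(A,B,n); p=proj('wrist',X,o); print(tag,[(int(a[k]),int(g[int(round(y)),int(round(x))])) if 0<=x<640 and 0<=y<480 else -1 for a,(x,y) in zip(X,p)])
prof((440,-205,45),(440,-240,45),18,'left z45',1)
prof((440,-214,31),(440,-240,31),14,'left z31',1)
prof((440,-290,31),(440,-316,31),14,'right z31',1)
```

```text
pos [ 522.7 -260.6   74.4] az -1.532 q6 1.01 delta cm [ -6.46 -23.83  -4.54] yaw 0.23 w 47.2 F [-0.4  0.9  0.1] t 28.38
blue (241, 337, 148, 91) ((444.075927734375, -261.4832763671875), (62.46162033081055, 86.8866958618164), 2.269195079803467)
left z45 [(-205, 35), (-207, 29), (-209, 32), (-211, 32), (-213, 29), (-215, 33), (-217, 34), (-219, 28), (-221, 32), (-223, 43), (-225, 54), (-227, 59), (-229, 62), (-231, 61), (-233, 57), (-235, 56), (-237, 54), (-240, 54)]
left z31 [(-214, 35), (-216, 27), (-218, 34), (-220, 28), (-222, 47), (-224, 62), (-226, 65), (-228, 65), (-230, 61), (-232, 67), (-234, 64), (-236, 56), (-238, 85), (-240, 55)]
right z31 [(-290, 94), (-292, 94), (-294, 89), (-296, 91), (-298, 95), (-300, 89), (-302, 127), (-304, 137), (-306, 124), (-308, 39), (-310, 31), (-312, 42), (-314, 38), (-316, 38)]
```

Request:
step_arm:
  targets:
    - [-2,0,-4.5,0,75]
    - [-4.4,-2,0,0,75]
    - [0,-5,0,0,75]
    - [0,-5.5,0,0,75]
    - [0,-5.5,0,0,75]
    - [0,-5.3,0,0.115,75]
    - [0,0,0,0.115,75]
    - [0,0,0,0,75]
    - [0,0,0,0,75]

```text
clock: 29.55
position: [450.1, -30.9, 119.4]
ee_rot: [3.127, -0.298, -0.002]
ft_force: [-0.7, 0.0, 0.2]
width: 64.0
```

Run:
```python
from h import *
go(449.5,-25.5,-10,1.38)
```

```text
pos [450.1 -30.9 119.4] az -1.761 q6 1.62 delta cm [-0.14 -0.52 12.94] yaw 0.001 w 64.0 F [-0.7  0.   0.2] t 29.55
```

Request:
step_arm:
  targets:
    - [-0.1,-0.5,4,0,75]
    - [0,0,4,0,75]
    - [0,0,3,0,75]
    - [0,0,1,0,75]
    - [0,0,0.4,0,75]
    - [0,0,0.4,0,75]
    - [0,0,0,0,75]

```text
clock: 30.42
position: [451.1, -25.4, -7.1]
ee_rot: [3.127, -0.3, 0.002]
ft_force: [0.7, -0.2, 0.1]
width: 63.8
```

Request:
step_arm:
  targets:
    - [0,0,0.4,0,75]
    - [0,0,0.4,0,75]
    - [0,0,0,0,75]

```text
clock: 30.8
position: [450.3, -25.2, -16.4]
ee_rot: [-3.127, 0.3, 0.001]
ft_force: [0.6, 0.0, 0.0]
width: 64.1
```

Request:
step_arm:
  targets:
    - [0,0,0.3,0,75]
    - [0,0,0.2,0,75]
    - [0,0,0,0,75]

```text
clock: 31.18
position: [450.4, -25.2, -21.2]
ee_rot: [-3.127, 0.3, 0.001]
ft_force: [-0.3, 0.3, -0.3]
width: 64.3
```

Grip the pack (gently) about 4 mm off the counter, and lift.

Request:
step_arm:
  targets:
    - [0,0,0.2,0,50]
    - [0,0,0,0,50]
    - [0,0,0,0,50]
    - [0,0,0,0,50]
  squeeze: 30

```text
clock: 31.68
position: [450.9, -25.4, -22.1]
ee_rot: [3.127, -0.3, 0.001]
ft_force: [-2.4, 0.0, 4.6]
width: 51.2
```

Request:
step_arm:
  targets:
    - [0,0,-2.5,0,50]
    - [0,0,-5,0,50]
    - [0,0,-5,0,50]
    - [0,0,0,0,50]

```text
clock: 32.17
position: [453.2, -25.5, 107.0]
ee_rot: [3.127, -0.3, 0.014]
ft_force: [0.1, 0.3, -0.4]
width: 51.3
```

Request:
step_arm:
  targets:
    - [0,0,0,-0.18,50]
    - [0,0,0,-0.18,50]
    - [0,0,0,-0.18,50]
    - [0,0,0,-0.18,50]
    - [0,0,0,-0.18,50]
    - [0,0,0,-0.18,50]
    - [0,0,0,-0.18,50]
    - [0,0,0,-0.18,50]
    - [0,0,0,-0.18,50]
    - [0,0,0,-0.18,50]
    - [0,0,0,0,50]

```text
clock: 33.55
position: [450.1, -25.1, 100.7]
ee_rot: [-2.179, -2.26, 0.002]
ft_force: [-0.5, 0.4, -1.0]
width: 51.1
```

Run:
```python
from h import *
go(470,-350,70,0.038)
```

```text
pos [450.1 -25.1 100.7] az 0.036 q6 -0.17 delta cm [-32.54   0.82   3.05] yaw -0.002 w 51.1 F [-0.5  0.4 -1. ] t 33.55
```

Request:
step_arm:
  targets:
    - [-5.4,0.1,0,0,50]
    - [-5.4,0.1,0,0,50]
    - [-5.4,0.2,0,0,50]
    - [-5.4,0.2,0,0,50]
    - [-5.4,0.1,0,0,50]
    - [-5.5,0.1,0,0,50]
    - [0,0,1,0,50]
    - [0,0,3,0,50]
    - [0,0,0,0,50]

```text
clock: 34.67
position: [469.2, -347.4, 58.1]
ee_rot: [-2.176, -2.256, 0.0]
ft_force: [-0.4, 0.1, -1.4]
width: 50.8
```

Run:
```python
from h import *
go(470,-350,-4,0.038)
```

```text
pos [ 469.2 -347.4   58.1] az 0.036 q6 -0.73 delta cm [-0.3   0.1   6.21] yaw -0.002 w 50.8 F [-0.4  0.1 -1.4] t 34.67
```

Request:
step_arm:
  targets:
    - [-0.3,0.1,3,0,50]
    - [0,0,1.8,0,50]
    - [0,0,0.8,0,50]
    - [0,0,0.4,0,50]
    - [0,0,0,0,50]

```text
clock: 35.3
position: [472.8, -351.3, 3.6]
ee_rot: [-2.178, -2.264, -0.003]
ft_force: [-1.1, 5.7, 4.1]
width: 50.8
```

Request:
step_arm:
  targets:
    - [0,0,0.2,0,50]
    - [0,0,0.2,0,50]
    - [0,0,0,0,50]

```text
clock: 35.67
position: [473.7, -351.5, 1.2]
ee_rot: [2.177, 2.262, 0.004]
ft_force: [-0.8, 7.5, 9.1]
width: 51.3
```

Request:
step_arm:
  targets:
    - [0,0,-2,0,50]
    - [0,0,-3,0,50]
    - [0,0,0,0,50]
    - [0,0,0,0,50]

```text
clock: 36.17
position: [471.9, -352.6, 47.8]
ee_rot: [-2.179, -2.263, 0.0]
ft_force: [-0.5, -0.2, -1.7]
width: 51.0
```

Run:
```python
from h import *
go(470,-345,-4,0.038)
o,im=grab('wrist','w8.png'); np.save('w8.npy',np.r_[o['position'],o['ee_rot']])
_,s=grab('scene','s8.png')
print(proj('wrist',[[470,-305,75],[470,-345,75],[441,-302,31],[441,-222,31]],o).round(0))
f=cv2.resize(s[230:380,400:570,::-1],(453,400),interpolation=cv2.INTER_CUBIC).astype(float)*1.4
w=im[180:480,190:440,::-1]; w=cv2.resize(w,(333,400)).astype(float)*1.4
cv2.imwrite('pics/c8.png',np.clip(np.hstack([f,w]),0,255).astype(np.uint8))
```

```text
pos [ 471.9 -352.6   47.8] az 0.038 q6 -0.74 delta cm [ 0.77 -0.16  5.18] yaw -0.0 w 51.0 F [-0.5 -0.2 -1.7] t 36.17
[[319. 200.]
 [315. 307.]
 [253. 170.]
 [250. -45.]]
```

View pics/c8.png

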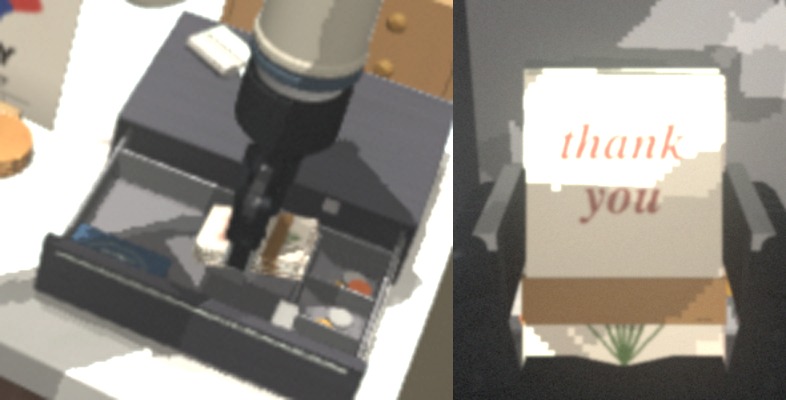

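Pack is held squarely, its left end at full-frame row ~233; pad sits in the front left corner. Compute the pack's true y extent.

Run:
```python
from h import *
v=np.load('w8.npy'); o={'position':v[:3],'ee_rot':v[3:]}
for z in (70,86): print(z,ray('wrist',[(190+(523-453)*.75,180+70*.75),(190+(722-453)*.75,180+70*.75),(190+(622-453)*.75,180+76*.75)],z,o).round(1)[:,:2].tolist())
# divider by scene: strike plate / divider rear
for u,z in [((313,232),39),((285,318),60),((300,275),39)]: print(ray('scene',(400+u[0]*170/453,230+u[1]*150/400),z).round(0))
v=np.load('w5.npy'); o={'position':v[:3],'ee_rot':v[3:]}; g=cv2.imread('pics/w5.png',0)
X=np.linspace((500,-375,39),(500,-425,39),26); p=proj('wrist',X,o); print([(int(a[1]),int(g[int(y),int(x)])) if y<480 else -1 for a,(x,y) in zip(X,p)])
```

```text
70 [[443.0, -319.0], [496.7, -316.9], [469.8, -319.6]]
86 [[445.9, -314.1], [493.6, -312.3], [469.7, -314.7]]
[[ 552. -393.   39.]]
[[ 427. -403.   60.]]
[[ 498. -398.   39.]]
[(-375, 143), (-377, 142), (-379, 128), (-381, 97), (-383, 73), (-385, 73), (-387, 74), (-389, 73), (-391, 74), (-393, 72), (-395, 123), (-397, 137), (-399, 132), (-401, 142), (-403, 141), (-405, 141), (-407, 142), (-409, 139), (-411, 120), (-413, 116), (-415, 176), (-417, 182), (-419, 188), (-421, 186), (-423, 188), (-425, 181)]
```

Request:
step_arm:
  targets:
    - [0.8,-0.1,0,0,50]
    - [0,0,2.5,0,50]
    - [0,0,1.5,0,50]
    - [0,0,0.5,0,50]
    - [0,0,0,0,50]

```text
clock: 36.9
position: [470.6, -344.5, 2.8]
ee_rot: [-2.178, -2.263, 0.0]
ft_force: [0.7, 0.0, -1.4]
width: 51.0
```

Request:
step_arm:
  targets:
    - [0,0,0.3,0,50]
    - [0,0,0.2,0,50]
    - [0,0,0,0,50]

```text
clock: 37.28
position: [471.8, -345.4, 0.4]
ee_rot: [2.177, 2.261, 0.001]
ft_force: [-1.2, 1.4, 6.1]
width: 51.1
```

Request:
step_arm:
  targets:
    - [0,0,0.2,0,50]
    - [0,0,0.2,0,50]
    - [0,0,0,0,50]

```text
clock: 37.65
position: [472.6, -347.1, -2.0]
ee_rot: [2.174, 2.257, -0.001]
ft_force: [-0.1, -2.1, 9.1]
width: 51.1
```

Run:
```python
from h import *
o=get_obs(); print(o['moment'],o['ft_force'],o['position'])
o,im=grab('wrist','w9.png'); g=cv2.cvtColor(im,cv2.COLOR_RGB2GRAY)
# card's left end along the row direction in the middle column
c=[int(x) for x in g[150:330:4,318]]; print(list(zip(range(150,330,4),c)))
print(proj('wrist',[[470,-302,31],[470,-304,16],[470,-304,34],[470,-310,34]],o).round(0))
```

```text
[-0.19069727  0.1699536  -0.02339362] [-0.06549148 -2.09308817  9.05610161] [ 472.55461335 -347.07282668   -1.97489182]
[(150, 80), (154, 82), (158, 80), (162, 81), (166, 82), (170, 82), (174, 83), (178, 83), (182, 86), (186, 85), (190, 88), (194, 89), (198, 89), (202, 91), (206, 128), (210, 138), (214, 134), (218, 137), (222, 136), (226, 122), (230, 130), (234, 223), (238, 224), (242, 229), (246, 229), (250, 231), (254, 230), (258, 229), (262, 231), (266, 231), (270, 232), (274, 231), (278, 230), (282, 211), (286, 143), (290, 163), (294, 197), (298, 178), (302, 229), (306, 230), (310, 230), (314, 229), (318, 184), (322, 132), (326, 118)]
[[317. 212.]
 [317. 208.]
 [317. 221.]
 [316. 238.]]
```

Request:
step_arm:
  targets:
    - [-0.1,0,0.2,0,50]
    - [0,0,0.2,0,50]
    - [0,0,0,0,66]
    - [0,0,0,0,76]
    - [0,0,0,0,76]
    - [0,0,0,0,76]
    - [0,0,0,0,76]

```text
clock: 38.58
position: [470.7, -345.6, -10.1]
ee_rot: [-2.178, -2.263, -0.0]
ft_force: [-0.4, 0.7, 0.9]
width: 65.5
```

Request:
step_arm:
  targets:
    - [0,0,-2,0,76]
    - [0,0,-3,0,76]
    - [4,0,-3,0,76]
    - [4,0,0,0,76]
    - [0,0,0,0,76]
    - [0,0,0,0,76]

```text
clock: 39.33
position: [468.0, -266.2, 71.0]
ee_rot: [2.177, 2.263, -0.0]
ft_force: [-0.5, 0.4, 1.1]
width: 64.9
```

Run:
```python
from h import *
o,im=grab('wrist','w10.png'); np.save('w10.npy',np.r_[o['position'],o['ee_rot']]); g=cv2.cvtColor(im,cv2.COLOR_RGB2GRAY)
go(512,-348,60,0.038-np.pi/2,o)
mask(o,im,(0,0,125),(40,90,255),30,(412,545,-394,-290),'card')
mask(o,im,(95,60,20),(130,255,220),31,(405,545,-340,-205),'blue')
def prof(A,B,n,tag,k):
    X=np.linspace(A,B,n); p=proj('wrist',X,o); print(tag,[(int(a[k]),int(g[int(round(y)),int(round(x))])) if 0<=x<640 and 0<=y<480 else -1 for a,(x,y) in zip(X,p)])
prof((478,-290,30),(478,-400,30),56,'card y',1)
prof((415,-320,30),(525,-320,30),56,'card x@-320',0)
prof((415,-365,30),(525,-365,30),56,'card x@-365',0)
```

```text
pos [ 468.  -266.2   71. ] az 0.038 q6 -0.62 delta cm [-8.35  4.09  1.11] yaw -1.57 w 64.9 F [-0.5  0.4  1.1] t 39.33
card (245, 318, 179, 131) ((481.833251953125, -343.814208984375), (103.584228515625, 89.09011840820312), 2.8169467449188232)
blue (209, 181, 108, 137) ((439.14324951171875, -261.92156982421875), (54.3077278137207, 75.4334487915039), 2.13815975189209)
card y [(-290, 93), (-292, 91), (-294, 91), (-296, 93), (-298, 93), (-300, 97), (-302, 87), (-304, 88), (-306, 112), (-308, 124), (-310, 129), (-312, 143), (-314, 140), (-316, 186), (-318, 190), (-320, 191), (-322, 191), (-324, 189), (-326, 194), (-328, 211), (-330, 188), (-332, 185), (-334, 181), (-336, 222), (-338, 231), (-340, 230), (-342, 230), (-344, 225), (-346, 198), (-348, 181), (-350, 218), (-352, 229), (-354, 230), (-356, 229), (-358, 229), (-360, 228), (-362, 228), (-364, 227), (-366, 216), (-368, 170), (-370, 176), (-372, 173), (-374, 173), (-376, 171), (-378, 174), (-380, 221), (-382, 224), (-384, 216), (-386, 222), (-388, 225), (-390, 224), (-392, 161), (-394, 59), (-396, 56), (-398, 57), (-400, 53)]
card x@
[... 640 characters left out ...]
, (523, 41), (525, 41)]
card x@-365 [(415, 43), (417, 43), (419, 80), (421, 86), (423, 82), (425, 87), (427, 88), (429, 85), (431, 129), (433, 130), (435, 132), (437, 133), (439, 132), (441, 133), (443, 134), (445, 144), (447, 207), (449, 228), (451, 227), (453, 227), (455, 227), (457, 229), (459, 228), (461, 228), (463, 228), (465, 229), (467, 228), (469, 227), (471, 227), (473, 228), (475, 228), (477, 225), (479, 225), (481, 226), (483, 225), (485, 224), (487, 218), (489, 218), (491, 218), (493, 215), (495, 216), (497, 204), (499, 111), (501, 112), (503, 143), (505, 141), (507, 143), (509, 143), (511, 142), (513, 140), (515, 140), (517, 140), (519, 140), (521, 140), (523, 137), (525, 137)]
```

Request:
step_arm:
  targets:
    - [-4.3,0.1,0,0,76]
    - [-4.3,0,0,0,76]
    - [0,0,3,0,76]
    - [0,0,3,0,76]
    - [0,0,1.3,0,76]
    - [0,0,0.5,0,76]
    - [0,0,0,0,76]

```text
clock: 40.25
position: [472.3, -352.0, -7.2]
ee_rot: [2.178, 2.263, 0.0]
ft_force: [-0.2, -0.3, 0.8]
width: 64.9
```

Request:
step_arm:
  targets:
    - [0,0,0,0,50]
    - [0,0,0,0,50]
    - [0,0,0,0,50]
    - [0,0,0,0,50]
  squeeze: 25

```text
clock: 40.75
position: [472.9, -352.2, -6.3]
ee_rot: [2.177, 2.261, 0.0]
ft_force: [-0.2, 0.7, 5.4]
width: 51.3
```

Request:
step_arm:
  targets:
    - [0.2,0,-0.1,0,50]
    - [0.3,0,0,0,50]
    - [0.2,0,0,0,50]
    - [0,0,0,0,50]

```text
clock: 41.25
position: [472.1, -344.9, -6.3]
ee_rot: [2.178, 2.262, -0.0]
ft_force: [-0.2, -3.1, 6.0]
width: 51.6
```

Request:
step_arm:
  targets:
    - [0.1,0,0,0,50]
    - [0.1,0,0,0,50]
    - [0,0,0,0,50]

```text
clock: 41.62
position: [472.0, -343.2, -6.2]
ee_rot: [2.178, 2.262, -0.0]
ft_force: [-0.5, -3.3, 6.1]
width: 51.4
```

Request:
step_arm:
  targets:
    - [0.1,0,-0.1,0,50]
    - [0.1,0,0,0,50]
    - [0,0,0,0,50]

```text
clock: 42.0
position: [471.4, -340.3, -6.2]
ee_rot: [-2.178, -2.263, -0.0]
ft_force: [-0.2, -0.4, 3.2]
width: 51.2
```

Request:
step_arm:
  targets:
    - [0.1,0,0,0,50]
    - [0.1,0,0,0,50]
    - [0,0,0,0,50]

```text
clock: 42.38
position: [471.4, -338.5, -6.2]
ee_rot: [-2.178, -2.263, 0.0]
ft_force: [0.4, -2.5, 0.6]
width: 51.0
```

Run:
```python
from h import *
o,im=grab('wrist','w11.png'); g=cv2.cvtColor(im,cv2.COLOR_RGB2GRAY); hsv=cv2.cvtColor(im,cv2.COLOR_RGB2HSV)
def prof(A,B,n,tag,k):
    X=np.linspace(A,B,n); p=proj('wrist',X,o); print(tag,[(int(a[k]),)+tuple(int(q) for q in hsv[int(round(y)),int(round(x))]) if 0<=x<640 and 0<=y<480 else -1 for a,(x,y) in zip(X,p)])
prof((455,-280,31),(455,-326,31),24,'y @455',1)
prof((480,-280,31),(480,-326,31),24,'y @480',1)
```

```text
y @455 [(-280, 106, 80, 70), (-282, 106, 74, 72), (-284, 101, 70, 69), (-286, 106, 68, 71), (-288, 104, 70, 76), (-290, 107, 63, 73), (-292, 101, 64, 76), (-294, 104, 52, 74), (-296, 102, 55, 79), (-298, 102, 47, 81), (-300, 27, 22, 104), (-302, 18, 41, 166), (-304, 19, 42, 165), (-306, 19, 43, 167), (-308, 35, 13, 224), (-310, 38, 12, 231), (-312, 38, 12, 232), (-314, 41, 12, 232), (-316, 21, 36, 225), (-318, 8, 91, 199), (-320, 6, 116, 187), (-322, 6, 118, 188), (-324, 37, 14, 230), (-326, 40, 13, 231)]
y @480 [(-280, 8, 12, 86), (-282, 13, 13, 134), (-284, 17, 13, 136), (-286, 9, 13, 135), (-288, 11, 15, 135), (-290, 23, 15, 137), (-292, 23, 17, 136), (-294, 20, 17, 139), (-296, 20, 44, 158), (-298, 34, 24, 220), (-300, 32, 21, 206), (-302, 38, 12, 232), (-304, 41, 12, 232), (-306, 38, 12, 232), (-308, 40, 13, 234), (-310, 40, 13, 232), (-312, 35, 14, 232), (-314, 37, 14, 232), (-316, 36, 15, 231), (-318, 22, 35, 225), (-320, 8, 89, 201), (-322, 21, 37, 227), (-324, 35, 14, 231), (-326, 36, 16, 228)]
```

The pack's left end now abuts the pad with no gap (y≈-300). Release, then push it forward.

Request:
step_arm:
  targets:
    - [-0.1,0,0,0,76]
    - [0,0,0,0,76]
    - [0,0,0,0,76]
    - [0,0,-1,0,76]
    - [0,0,-3,0,55]
    - [-0.2,2.2,-3,0,55]
    - [0,2.1,0,0,55]
    - [0,0,0,0.175,55]
    - [0,0,0,0.175,55]
    - [0,0,0,0.175,55]
    - [0,0,0,0.175,55]

```text
clock: 43.8
position: [514.8, -340.1, 64.9]
ee_rot: [2.826, 1.371, 0.001]
ft_force: [0.5, -0.1, 0.9]
width: 46.9
```

Request:
step_arm:
  targets:
    - [0,0,0,0.175,55]
    - [0,0,0,0.175,55]
    - [0,0,0,0.175,55]
    - [0,0,0,0.175,55]
    - [0,0,0,0.17,55]
    - [0,0,0,0,55]

```text
clock: 44.55
position: [514.8, -340.1, 64.8]
ee_rot: [3.141, 0.063, 0.001]
ft_force: [-0.2, 0.5, -0.6]
width: 46.6
```

Run:
```python
from h import *
go(514,-340,-5,0.038-np.pi/2)
```

```text
pos [ 514.8 -340.1   64.8] az -1.53 q6 0.89 delta cm [-0.08 -0.02  6.98] yaw 0.002 w 46.6 F [-0.2  0.5 -0.6] t 44.55
```

Request:
step_arm:
  targets:
    - [0,0,3,0,55]
    - [0,0,2.2,0,55]
    - [0,0,1.2,0,55]
    - [0,0,0.5,0,55]
    - [0,0,0,0,55]

```text
clock: 45.18
position: [514.9, -340.2, -4.4]
ee_rot: [3.141, 0.062, 0.001]
ft_force: [-0.3, 0.1, 1.0]
width: 46.8
```

Request:
step_arm:
  targets:
    - [-0.5,0,0,0,55]
    - [-0.5,0,0,0,55]
    - [-0.5,0,0,0,55]
    - [-0.5,0,0,0,55]
    - [-0.5,0,0,0,55]
    - [-0.4,0,0,0,55]
    - [-0.3,0,0,0,55]
    - [0,0,0,0,55]

```text
clock: 46.18
position: [482.1, -341.2, -5.1]
ee_rot: [-3.141, -0.061, 0.001]
ft_force: [0.4, 0.2, -0.3]
width: 46.8
```

Request:
step_arm:
  targets:
    - [-0.2,0,0,0,55]
    - [-0.2,0,0,0,55]
    - [0,0,0,0,55]

```text
clock: 46.55
position: [478.3, -341.4, -5.1]
ee_rot: [-3.141, -0.061, 0.001]
ft_force: [0.3, 0.3, -0.2]
width: 47.0
```

Request:
step_arm:
  targets:
    - [-0.2,0,0,0,55]
    - [-0.1,0,0,0,55]
    - [0,0,0,0,55]

```text
clock: 46.92
position: [476.5, -341.7, -4.5]
ee_rot: [3.14, 0.061, 0.003]
ft_force: [5.6, -0.8, 0.1]
width: 47.2
```

Request:
step_arm:
  targets:
    - [-0.1,0,0,0,55]
    - [-0.1,0,0,0,55]
    - [0,0,0,0,55]

```text
clock: 47.3
position: [476.3, -341.7, -3.8]
ee_rot: [3.14, 0.062, 0.009]
ft_force: [11.2, 0.1, -0.6]
width: 47.0
```

Request:
step_arm:
  targets:
    - [0.6,0,0,0,55]
    - [0.6,0,-2,0,55]
    - [2,0,-4,0,20]
    - [2,0,-2,0,0]
    - [0,0,0,0,0]
    - [0,0,0,0,0]

```text
clock: 48.05
position: [524.7, -339.4, 74.3]
ee_rot: [-3.14, -0.061, 0.003]
ft_force: [0.1, -0.7, -0.1]
width: 0.2
```

Run:
```python
from h import *
o,im=grab('wrist','w12.png'); hsv=cv2.cvtColor(im,cv2.COLOR_RGB2HSV)
go(378,-338,100,0.038-np.pi/2,o)
mask(o,im,(95,60,20),(130,255,220),31,(400,545,-308,-205),'blue')
mask(o,im,(0,0,150),(40,150,255),30,(405,480,-394,-296),'card')
def prof(A,B,n,tag,k):
    X=np.linspace(A,B,n); p=proj('wrist',X,o); print(tag,[(int(a[k]),)+tuple(int(q) for q in hsv[int(round(y)),int(round(x))]) if 0<=x<640 and 0<=y<480 else -1 for a,(x,y) in zip(X,p)])
prof((440,-292,31),(440,-312,31),11,'pad/card y',1)
prof((440,-214,31),(440,-230,31),9,'wall y',1)
prof((440,-374,31),(440,-402,31),15,'card right y',1)
for y in(-320,-365): prof((405,y,31),(425,y,31),11,f'card front {y}',0);prof((456,y,31),(480,y,31),13,f'card rear {y}',0)
for y in(-235,-285): prof((456,y,31),(480,y,31),13,f'pad rear {y}',0)
```

```text
pos [ 524.7 -339.4   74.3] az -1.532 q6 0.9 delta cm [-14.66  -0.71  -2.54] yaw 0.001 w 0.2 F [ 0.1 -0.7 -0.1] t 48.05
blue (111, 336, 139, 107) ((438.0966491699219, -262.45947265625), (73.98219299316406, 81.6355972290039), 2.014481782913208)
card (250, 355, 18, 15) ((458.84503173828125, -307.2366027832031), (9.878218650817871, 9.820379257202148), 89.52924346923828)
pad/card y [(-292, 130, 23, 33), (-294, 105, 17, 30), (-296, 70, 23, 34), (-298, 48, 40, 32), (-300, 75, 15, 33), (-302, 90, 15, 33), (-304, 105, 18, 29), (-306, 105, 16, 31), (-308, 90, 16, 31), (-310, 53, 34, 30), (-312, 150, 48, 32)]
wall y [(-214, 23, 15, 67), (-216, 165, 11, 48), (-218, 15, 10, 52), (-220, 30, 19, 54), (-222, 15, 10, 49), (-224, 106, 68, 71), (-226, 104, 91, 81), (-228, 105, 85, 84), (-230, 103, 82, 78)]
card right y [(-374, 135, 15, 34), (-376, 0, 15, 35), (-378, 15, 15, 34), (-380, 90, 8, 33), (-382, 36, 35, 36), (-384, 30, 21, 36), (-386, 0, 8, 33), (-388, 110, 19, 41), (-390, 30, 8, 34), (-392, 18, 33, 39), (-394, 60, 13, 39), (-396, 40, 19, 41), (-398, 75, 12, 41), (-400, 128, 24, 42), (-402, 60
[... 842 characters left out ...]
, 41), (466, 90, 6, 44), (468, 60, 12, 43), (470, 108, 30, 43), (472, 10, 35, 44), (474, 170, 17, 44), (476, 162, 25, 51), (478, 20, 15, 50), (480, 15, 14, 73)]
pad rear -235 [(456, 104, 72, 85), (458, 102, 84, 82), (460, 104, 76, 84), (462, 104, 72, 82), (464, 103, 93, 82), (466, 107, 79, 81), (468, 105, 63, 57), (470, 104, 75, 58), (472, 100, 55, 56), (474, 111, 47, 54), (476, 30, 4, 69), (478, 20, 9, 81), (480, 30, 11, 71)]
pad rear -285 [(456, 120, 24, 32), (458, 60, 15, 34), (460, 104, 74, 69), (462, 104, 95, 83), (464, 103, 85, 87), (466, 104, 89, 86), (468, 104, 77, 79), (470, 102, 68, 56), (472, 107, 77, 60), (474, 101, 80, 51), (476, 111, 45, 57), (478, 45, 7, 76), (480, 10, 8, 92)]
```

Request:
step_arm:
  targets:
    - [0,0,-3,0,0]
    - [-5,0,0,0,0]
    - [-5,0,0,0,0]
    - [-4.8,0,0,0,0]
    - [0,0,0,0,0]
    - [0,0,0,0,0]

```text
clock: 48.85
position: [377.3, -345.2, 104.4]
ee_rot: [-3.14, -0.06, 0.001]
ft_force: [-0.2, 1.1, 0.9]
width: -0.1
```

Run:
```python
from h import *
o,im=grab('wrist','w13.png'); hsv=cv2.cvtColor(im,cv2.COLOR_RGB2HSV)
go(378,-338,14,0.038-np.pi/2,o)
mask(o,im,(95,60,20),(130,255,220),31,(400,545,-308,-205),'blue')
mask(o,im,(0,0,110),(40,200,255),30,(405,475,-394,-290),'card')
def prof(A,B,n,tag,k):
    X=np.linspace(A,B,n); p=proj('wrist',X,o); print(tag,[(int(a[k]),)+tuple(int(q) for q in hsv[int(round(y)),int(round(x))][1:]) if 0<=x<640 and 0<=y<480 else -1 for a,(x,y) in zip(X,p)])
prof((450,-292,31),(450,-312,31),11,'pad/card y',1)
prof((450,-374,31),(450,-402,31),15,'card right y',1)
for y in(-315,-365): prof((405,y,31),(425,y,31),11,f'card front {y}',0);prof((456,y,31),(480,y,31),13,f'card rear {y}',0)
```

```text
pos [ 377.3 -345.2  104.4] az -1.533 q6 0.73 delta cm [ 0.1  -0.71  9.04] yaw -0.0 w -0.1 F [-0.2  1.1  0.9] t 48.85
blue (96, 78, 150, 103) ((438.60418701171875, -262.49603271484375), (54.21770095825195, 77.87504577636719), 1.6171996593475342)
card (221, 63, 189, 121) ((444.0773620605469, -340.4195861816406), (62.85577392578125, 101.49221801757812), 0.2175058126449585)
pad/card y [(-292, 66, 101), (-294, 68, 102), (-296, 59, 99), (-298, 77, 129), (-300, 80, 127), (-302, 23, 146), (-304, 9, 232), (-306, 10, 234), (-308, 9, 233), (-310, 9, 233), (-312, 9, 234)]
card right y [(-374, 46, 200), (-376, 46, 200), (-378, 45, 200), (-380, 46, 199), (-382, 46, 199), (-384, 38, 140), (-386, 18, 115), (-388, 16, 113), (-390, 16, 114), (-392, 19, 95), (-394, 20, 76), (-396, 24, 63), (-398, 29, 62), (-400, 13, 102), (-402, 21, 96)]
card front -315 [(405, 18, 72), (407, 19, 68), (409, 15, 67), (411, 8, 63), (413, 39, 149), (415, 42, 190), (417, 41, 195), (419, 41, 197), (421, 42, 198), (423, 40, 197), (425, 41, 198)]
card rear -315 [(456, 9, 234), (458, 9, 232), (460, 9, 233), (462, 9, 233), (464, 13, 215), (466, 6, 122), (468, 10, 123), (470, 4, 120), (472, 8, 123), (474, 10, 122), (476, 15, 116), (478, 15, 121), (480, 15, 120)]
card front -365 [(405, 12, 85), (407, 16, 80), (409, 22, 69), (411, 29, 70), (413, 38, 73), (415, 106, 142), (417, 109, 141), (419, 115, 140), (421, 110, 144), (423, 107, 143), (425, 108, 144)]
card rear -365 [(456, 102, 150), (458, 104, 152), (460, 107, 148), (462, 108, 149), (464, 102, 150), (466, 94, 141), (468, 13, 117), (470, 21, 121), (472, 15, 119), (474, 17, 119), (476, 19, 119), (478, 11, 116), (480, 15, 117)]
```

Both check out (abutting at y≈-301.5, fronts at x≈412–414). Now push the drawer shut.

Request:
step_arm:
  targets:
    - [0,-0.4,3,0,0]
    - [0,0,4,0,0]
    - [0,0,2,0,0]
    - [0,0,0,0,0]
    - [0.5,0,0,0,0]
    - [0.3,0,0,0,0]
    - [0.3,0,0,0,0]
    - [0.3,0,0,0,0]
    - [0.3,0,0,0,0]
    - [0.4,0,0,0,0]

```text
clock: 50.15
position: [398.6, -340.7, 15.2]
ee_rot: [3.141, 0.06, -0.0]
ft_force: [-1.3, -0.6, 1.9]
width: 0.3
```

Request:
step_arm:
  targets:
    - [0.5,0,0,0,0]
    - [0.5,0,0,0,0]
    - [0.6,0,0,0,0]
    - [0.6,0,0,0,0]
    - [0.6,0,0,0,0]
    - [0.6,0,0,0,0]
    - [0.6,0,0,0,0]
    - [0.6,0,0,0,0]
    - [0.6,0,0,0,0]
    - [0.6,0,0,0,0]

```text
clock: 51.4
position: [456.8, -338.3, 15.0]
ee_rot: [-3.141, -0.061, 0.0]
ft_force: [-2.0, -2.2, 1.4]
width: -0.2
```

Request:
step_arm:
  targets:
    - [0.6,0,0,0,0]
    - [0.6,0,0,0,0]
    - [0.6,0,0,0,0]
    - [0.6,0,0,0,0]
    - [0.6,0,0,0,0]
    - [0.6,0,0,0,0]
    - [0.6,0,0,0,0]
    - [0.5,0,0,0,0]
    - [0.5,0,0,0,0]
    - [0.4,0,0,0,0]
    - [0.3,0,0,0,0]

```text
clock: 52.78
position: [515.7, -335.9, 15.1]
ee_rot: [-3.141, -0.061, 0.0]
ft_force: [-2.8, -2.8, 1.7]
width: 0.1
```

Request:
step_arm:
  targets:
    - [0.3,0,0,0,0]
    - [0.3,0,0,0,0]
    - [0.3,0,0,0,0]
    - [0.3,0,0,0,0]
    - [0.3,0,0,0,0]

```text
clock: 53.4
position: [530.4, -335.5, 15.1]
ee_rot: [3.141, 0.061, -0.001]
ft_force: [-5.2, -2.9, 1.6]
width: -0.1
```

Request:
step_arm:
  targets:
    - [0.2,0,0,0,0]
    - [0.2,0,0,0,0]
    - [0.2,0,0,0,0]
    - [0.2,0,0,0,0]
    - [0.2,0,0,0,0]

```text
clock: 54.02
position: [540.7, -335.0, 15.1]
ee_rot: [-3.141, -0.061, -0.0]
ft_force: [-3.3, -1.9, 0.3]
width: -0.0
```

Request:
step_arm:
  targets:
    - [0.2,0,0,0,0]
    - [0.2,0,0,0,0]
    - [0.1,0,0,0,0]

```text
clock: 54.4
position: [544.5, -334.8, 15.1]
ee_rot: [-3.141, -0.061, 0.004]
ft_force: [-9.4, -1.7, 2.8]
width: -0.2
```

Request:
step_arm:
  targets:
    - [0.1,0,0,0,0]
    - [0,0,0,0,0]

```text
clock: 54.65
position: [544.5, -334.8, 15.1]
ee_rot: [-3.14, -0.06, 0.007]
ft_force: [-11.0, -1.5, 3.7]
width: 0.3
```

Request:
step_arm:
  targets:
    - [-0.2,0,0,0,0]
    - [-0.2,0,0,0,0]
    - [-0.2,0,0,0,0]
    - [-0.3,0,0,0,0]
    - [0,0,0,0,0]

```text
clock: 55.28
position: [537.8, -334.6, 15.1]
ee_rot: [-3.14, -0.062, -0.001]
ft_force: [0.8, 0.4, 0.5]
width: -0.2
```

Force is 0 after backing 7 mm, so the latch holds. Withdraw and confirm.

Request:
step_arm:
  targets:
    - [-3,0,0,0,0]
    - [-5,0,-1,0,0]
    - [-5,0,-4,0,0]
    - [0,0,-5,0,0]
    - [0,0,0,0,0]
    - [0,0,0,0,0]

```text
clock: 56.02
position: [409.2, -339.9, 114.2]
ee_rot: [3.141, 0.062, 0.002]
ft_force: [-0.3, 0.4, -0.1]
width: 0.3
```

Run:
```python
from h import *
o,_=grab('scene','s9.png'); a=cv2.imread('pics/s1.png',0); b=cv2.imread('pics/s9.png',0)
# drawer front lower edge/top line, same columns in the first picture and now
for u in (460,490,520):
    print(u,[int(np.argmax(np.abs(np.diff(x[270:360,u].astype(int))[25:]))+295) for x in (a,b)])
o2,im=grab('wrist','w14.png'); g=cv2.cvtColor(im,cv2.COLOR_RGB2GRAY)
X=np.linspace((535,-330,64),(575,-330,64),21); p=proj('wrist',X,o2)
print([(int(A[0]),int(g[int(y),int(x)])) if 0<=y<480 and 0<=x<640 else -1 for A,(x,y) in zip(X,p)]); print(o2['position'],o2['ft_force'],o2['clock'])
```

```text
460 [307, 307]
490 [319, 325]
520 [330, 312]
[-1, -1, -1, -1, -1, -1, -1, -1, -1, -1, -1, -1, -1, -1, -1, -1, -1, -1, -1, -1, -1]
[ 408.83692252 -339.62793222  113.14036422] [ 0.53822397  1.35341894 -0.02675735] 56.075
```

```bash
python3 -c "
from h import *
job_done(); print(get_obs()['clock'])"
```

```text
the job is handed in; nothing more can be done
the job is handed in; nothing more can be done
```

I pressed the release button and the drawer came out. I packed the 80 x 56 ink pad into the front left corner, packed the gift cards against it, and pushed the drawer shut. I handed in just after the clock read 56.1 s; no verdict was given.

**Checks that agreed**
- **Packing, drawer still out:** by the wrist camera the ink pad and card pack met at y ≈ -301.5. The pack's front lay on the drawer front, square to it.
- **Pushing home:** each was pushed against the drawer front until about 11–12 N. The pad had first been slid against the left wall until it touched.
- **Shutting the drawer:** the push force fell as the latch rode over its catch, then rose to 11 N at the stop. After I backed off 7 mm it read about 0. At the one clear image column (460) the drawer's edge was on the same row as before opening.

**What failed or disagreed**
- **Button:** the first presses met nothing. The shut fingertips end about 24 mm behind the stated TCP, so I worked by contact force from then on.
- **Card pack:** on the first try it caught the divider and tilted in the grip. I shifted it, let it settle flat and gripped it again.
- **Last image check:** columns 490 and 520 did not match the first picture, probably because of the gripper and its shadow. The wrist check of the shut drawer was out of view, so the packing was not seen again after shutting.
- **Other things on the counter:** I felt no contact with any of them, but did not measure them at the end.

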